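Reset the screw-fed jaw of a ring-checking bench without backlash, and lock it

TASK

The sliding jaw of the green ring-checking bench stands too close to the fixed jaw and has to be set back to the red cursor on its scale. Flip the red cam lever up to free the slide, crank the handwheel until the slide's pointer is a good 5 mm past the cursor on the handwheel side, then feed it forward again until the pointer is on the cursor, so that the worn screw's backlash is taken up and the brass nut bears against the lug it pushes. Flip the lever fully down to lock the slide, and leave the other things on the desk where they lie.

Things in the scene. Friction and masses are not known exactly. Their poses are not given: they have to be found in the camera images.
- bench: Green cast bench, fixed, base 315 x 160 mm. Origin: underside centre, on the desk; z up, x along the screw from the handwheel (-x) to the fixed jaw (+x = forward); all offsets in these notes are in its axes. Bed at y -30 mm, ways 70 mm high; screw at y +35, 102 mm high; scale bar at y +70, 50 mm high; screw bearing behind the wheel x -147..-123, y 13..57, 112 mm high.
- wheel_centre (a point): Point on the screw's axis 28 mm in front of the handwheel's face, on the side away from the bench (-x). The wheel is a black disc 100 mm across facing -x, its axis 102 mm above the desk; its hub is no more than 2 mm proud.
- crank_handle (a point): Middle of the crank handle: black, round, 15 mm thick, 46 mm long, along -x from the wheel's face, 36 mm from the axis, spinning freely about itself; the point is 28 mm in front of the face, in one plane with wheel_centre. The wheel is in the way of a vertical gripper when the handle is low: lean the tool back from the wheel, 25 to 45 degrees, and pinch across bench y.
- handwheel (a joint): Handwheel angle, rad. Grows clockwise as seen facing the wheel (looking along +x: from y towards z); that feeds nut and slide forward, 20 mm a turn. Many turns; about 0.05 to 0.1 N m with the slide free; stays where it is left.
- carriage (a joint): Travel of the slide along bench x, m: 0 at the start, negative towards the handwheel; range -0.070 to 0.018; about 6 N of friction.
- pointer (a point): Tip of the slide's pointer, a black line on a steel tongue, just above the scale bar; it moves with the slide.
- cursor: Red clip, 12 mm wide, fixed on the scale bar. Origin on its red line at the top of the bar, axes parallel to the bench's: pointer and cursor agree when their bench x are equal. At the start the pointer is 10 to 30 mm forward (+x) of it.
- nut_front (a point): Middle of the top edge of the brass nut's forward (+x) face. The nut, 20 mm along x and 30 x 30 mm across, moves with the screw, between two green lugs of the slide with 4 mm of play in all: wound back it pushes the rear lug, wound forward the forward lug.
- lug_face (a point): The point of the slide's forward lug that nut_front meets. lug_face minus nut_front along bench x is the gap: 0 when the backlash is taken up forward, 4 mm when the nut bears on the rear lug.
- cam_lever (a joint): Angle of the red cam lever on the slide, rad: 0 = flat, locked, pointing to bench -x; swings up and over towards +x, upright at 1.57, stop at 1.75. Over-centre: lifting it takes about 5 N at lever_grip, shutting it up to 7 N, most near 0.9; pushed below 0.2 it snaps down to 0; let go between 0.4 and 1.4 it springs up to 1.4; above that it stays as left. Locked, it brakes the slide on the bed.
- lever_pivot (a point): Centre of the lever's pivot, along bench y, on the slide 119 mm above the desk (saddle top 95 mm above the desk, its rear edge 45 mm behind the pivot).
- lever_grip (a point): Point in the lever's middle 70 mm from the pivot, where it is 14 mm wide (along bench y) and 11 mm thick; it ends 22 mm further on. Lying flat it has free space on both sides and below, behind the saddle.
- screwdriver: Red-handled precision screwdriver, 143 mm, lying loose; leave it.
- scissors: Blue-handled scissors, 199 mm, lying loose; leave them.
- marker: Red and white marker pen, 112 mm, lying loose; leave it.
- micrometer: Outside micrometer, 140 mm, lying loose; leave it.

How it is judged:
By the outcome, as a careful person would: the job done as asked, in the order asked, and still so for the second after the job is handed in, with the robot touching nothing.
It also fails if it takes over 69 s, if anything falls off the work surface, if the arm or the gripper's body presses on something with over 40 N, if the wrist force passes 120 N, or if a joint passes its speed limit or range.

ROBOT

A 6-joint arm with a two-finger parallel gripper is mounted at the origin on a cart in front of the work surface, level with it; the furniture and walls round the work are solid. World frame = base frame: x ahead of the robot, y to its left, z up, the work surface at z = 0. Lengths are in m, angles in degrees, forces in N, time in s.
With the tool pointing down it reaches from about 0.3 to 0.75 m from the base axis. Payload 8.5 kg.
Tool frame: the origin (TCP) lies on the centre line of the jaws, within the pads' length; the fingertips stand 22 mm ahead of it and the grasp point (between the pads) lies 3 mm ahead of it (env.tip_reach is the distance from the TCP to the fingertips, in m); y points along the fingers, z is the direction in which the jaws open and shut, and the axes are right-handed (so a half turn about y gives the same grasp; the last joint's range is limited). The gripper opens to 85 mm and grips with 20 to 120 N. Pads are 22 mm wide; open, the fingers measure 114 mm over their backs; the gripper's body (76 mm by 85 mm) begins 54 mm behind the grasp point. The pads swing forward as they close: fully open they stand 13 mm farther back than shut.
Start: joints at [53.096, 21.807, 74.336, -0, 83.858, -12.336], TCP at [0.229, 0.5, 0.253] pointing down, gripper open.
Joint ranges: [-178.18, 178.18], [-50.72, 133.34], [12.68, 142.11], [-81.47, 261.47], [9.98, 163.14], [-165.26, 165.26]. Speed limits (degrees/s): [136.94, 136.94, 180, 180, 180, 180].

INTERFACE

Orientations are given as a 3x3 rotation matrix whose columns are the frame's x, y, z axes.
In Python, from rig import env, get_image gives the robot as it stands. The module is installed in compiled form; this text tells all that it offers.
- The arm moves only by the tool carry_out, never from a script. Its argument "targets" is a list that holds one entry, the list of rows, each a list of 7 numbers: the closure, from 0 (fully open) to 1 (shut), then the shift along the world's x, y, z in mm, then the turn, a rotation vector about the world's x, y, z in degrees. In form: [[[claw, dx, dy, dz, ax, ay, az], ...]]. A call has 1 to 20 rows; each row is the pose to reach, as a shift and turn from the pose commanded when the call began; what a row does not reach only later rows make up. A row lasts 1/12 s, in which the tool goes at most 41.7 mm and 7.16 degrees, less where a joint would pass 70% of its speed; a pose out of reach is approached as far as the arm can. A call with a gripper value outside its range is refused whole. The fingers move at their own pace and stop on an object; "squeeze" is the grip in N (left out, the last holds). Time passes only in rows, so rows that repeat a pose let the fingers close. It gives the time, the measured TCP pose, the force and the opening at its end, in the units of the state.
- env.observe(): the state, without advancing time (a new reading comes with each control period).
- get_image(name): name is "scene" or "top" or "wrist"; returns a dict with "img" (384x512x3 uint8, red, green, blue), "fx", "fy", "cx", "cy" (pixels), "rvec" (rotation vector, rad) and "tvec" (3), from world to camera coordinates, as OpenCV has them. Camera axes: x right, y down, z forward; pixel columns grow to the right and rows downward; lengths in m; the calibration is good to about 2 mm. A picture is of the moment at which its call begins. There is no depth.
- env.close_job(): hands the job in, once; it reports no verdict.
The state is a dict: "time_s": time; "q": joint angles; "qvel": joint speeds; "joint_efforts": joint torques, N m; "position": TCP position; "tool_rot": TCP orientation; "ft_force": force on the tool from outside, world axes, zero at the start; "wrist_torque": the same for the moment, N m; "grip_width": finger opening in m.
Only numpy, scipy, OpenCV 4.12 (cv2) and the standard library are available. Lean on these libraries where they do the work, as an engineer would, in place of code of your own. Each camera call takes 0.05 s, during which the arm holds its last target.

## Working session

There is one attempt and no reset: what is moved stays moved. The work goes in short steps, Python scripts to look and compute and a tool call to move; the robot and the scene stay as the last step left them, time stands still between calls to the robot, and variables do not carry over. Pictures are saved under pics/ and viewed, and the job is handed in when it is done.

Besides the shell and the picture viewer there is one more tool, called as name([rows], argument=value, ...), one row to a line, values as JSON. carry_out: Moves the arm, as the interface text tells. Its arguments: {"type":"object","properties":{"targets":{"type":"array"},"squeeze":{"type":"number"}},"required":["targets"]}

```bash
mkdir -p pics
cat > h.py <<'E'
import numpy as np, cv2
from rig import env, get_image
def snap(name,fn):
    d=get_image(name); cv2.imwrite('pics/'+fn+'.png',d['img'][:,:,::-1]); 
    np.savez('pics/'+fn+'.npz',**{k:np.array(d[k]) for k in d}); return d
def load(fn): 
    z=np.load('pics/'+fn+'.npz'); return {k:z[k] for k in z}
def ray(d,u,v):
    R=cv2.Rodrigues(np.array(d['rvec'],float))[0]; t=np.array(d['tvec'],float).ravel()
    r=R.T@np.array([(u-d['cx'])/d['fx'],(v-d['cy'])/d['fy'],1.]); return -R.T@t, r/np.linalg.norm(r)
def onz(d,u,v,z):
    c,r=ray(d,u,v); return c+r*(z-c[2])/r[2]
def proj(d,p):
    return cv2.projectPoints(np.array(p,float).reshape(-1,3),np.array(d['rvec'],float),np.array(d['tvec'],float),np.array([[d['fx'],0,d['cx']],[0,d['fy'],d['cy']],[0,0,1]],float),None)[0].reshape(-1,2)
def tri(l):
    A=np.zeros((3,3));b=np.zeros(3)
    for d,u,v in l:
        c,r=ray(d,u,v);P=np.eye(3)-np.outer(r,r);A+=P;b+=P@c
    return np.linalg.solve(A,b)
def big(fn,out,x0,y0,x1,y1,s):
    im=cv2.imread('pics/'+fn+'.png')[y0:y1,x0:x1]; cv2.imwrite('pics/'+out+'.png',cv2.resize(im,None,fx=s,fy=s,interpolation=cv2.INTER_CUBIC))
E
python3 - <<'E'
from h import *
for n in ['scene','top','wrist']: 
    d=snap(n,n+'0'); c,r=ray(d,256,192); print(n,d['fx'],c,r)
s=env.observe(); print(s); print(env.tip_reach)
E
```

```text
scene 476.48583156091394 [ 0.21096502 -0.72746071  0.92360943] [ 0.3520262   0.55699493 -0.75221951]
top 366.86120307068177 [ 0.51651575 -0.16596915  0.94652056] [ 0.06346477  0.01843456 -0.99781381]
wrist 292.4222853074788 [0.16713643 0.52875798 0.37336526] [ 0.24991447 -0.12628788 -0.95999694]
{'time_s': 0.15, 'q': array([ 5.30965477e+01,  2.18320224e+01,  7.43712938e+01,  1.02929382e-03,
        8.38563411e+01, -1.23351421e+01]), 'qvel': array([ 0.01840213, -0.16863026, -0.11863101,  0.02172774,  0.03020424,
        0.03107812]), 'joint_efforts': array([ 2.62470610e-03, -4.48629892e+01, -2.31342888e+01, -1.90720807e-04,
        3.82903105e-03,  6.82169525e-05]), 'position': array([0.22855628, 0.50005776, 0.25287504]), 'tool_rot': array([[ 9.09465331e-01, -6.39500869e-04,  4.15779271e-01],
       [-4.15779694e-01, -8.21882551e-04,  9.09464991e-01],
       [-2.39881924e-04, -9.99999458e-01, -1.01336516e-03]]), 'ft_force': array([-1.12664884, -0.69314179, -0.23375394]), 'wrist_torque': array([-0.02676968, -0.00609874,  0.00733282]), 'grip_width': 0.08523450634720135}
0.022
```

View pics/scene0.png

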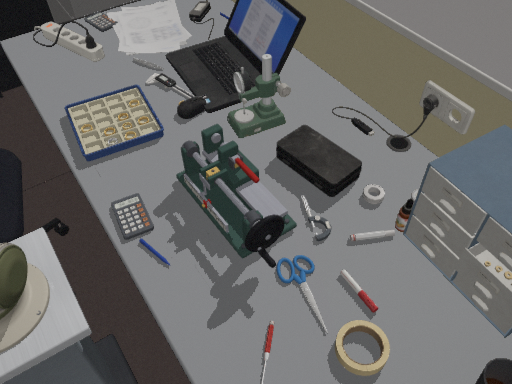

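View pics/top0.png

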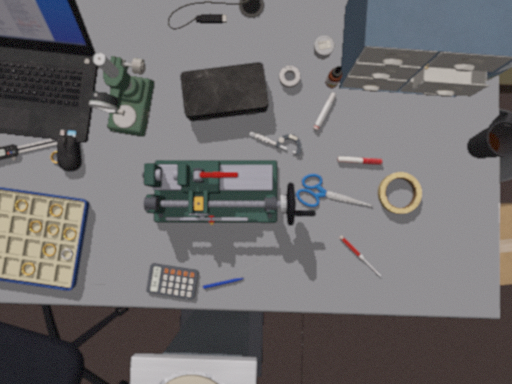

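View pics/wrist0.png

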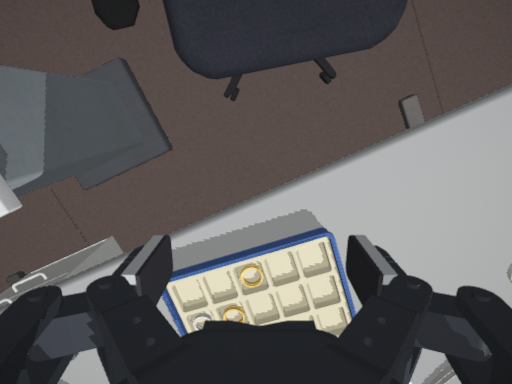

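Run:
```python
from h import *
big('top0','t1',135,145,325,235,4)
big('scene0','s1',165,115,315,275,4)
d=load('top0')
for uv,z in [((154,161),.0),((277,161),.0),((279,222),.0),((154,222),.0)]: print(uv,onz(d,*uv,z))
```

```text
(154, 161) [0.65052532 0.11949947 0.        ]
(277, 161) [ 0.65872072 -0.20071546  0.        ]
(279, 222) [ 0.5009918  -0.20978984  0.        ]
(154, 222) [0.49202131 0.11292166 0.        ]
```

View pics/t1.png

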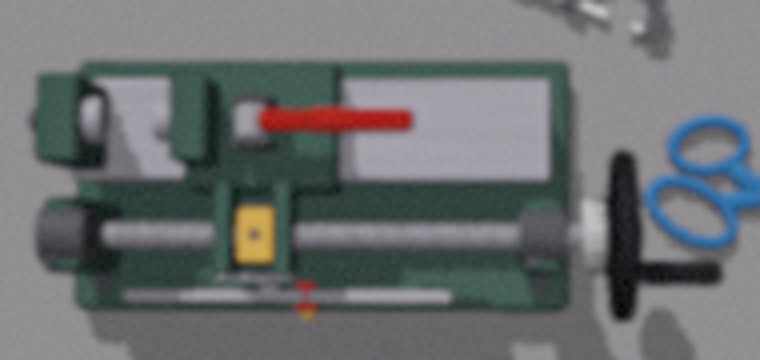

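View pics/s1.png

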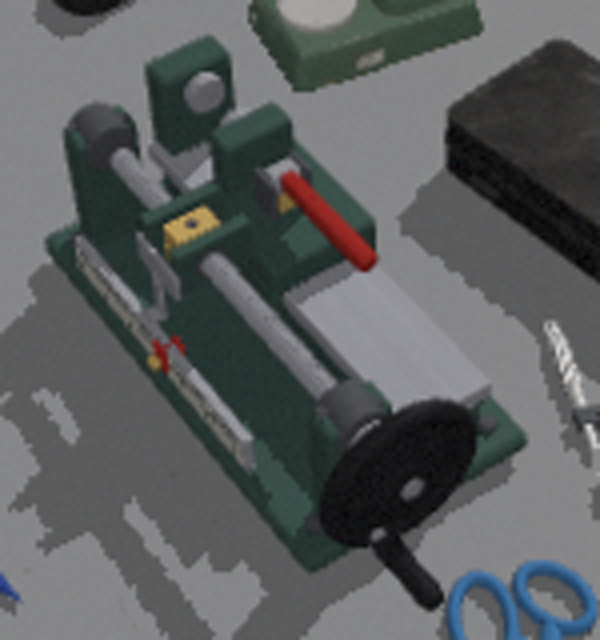

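```bash
cat > fit.py <<'E'
from h import *
from scipy.optimize import least_squares
T=load('top0');S=load('scene0')
t=lambda u,v:(135+u/4-.375,145+v/4-.375)
s=lambda u,v:(165+u/4-.375,115+v/4-.375)
zb=.008
L=[(T,t(82,62),(.1575,-.08,zb)),(T,t(567,63),(-.1575,-.08,zb)),(T,t(567,307),(-.1575,.08,zb)),(T,t(80,307),(.1575,.08,zb)),
(S,s(312,560),(-.1575,.08,zb)),(S,s(522,437),(-.1575,-.08,zb)),(S,s(50,240),(.1575,.08,zb))]
def W(p,b):
    c,n=np.cos(p[2]),np.sin(p[2]); b=np.asarray(b); return np.stack([p[0]+c*b[...,0]-n*b[...,1],p[1]+n*b[...,0]+c*b[...,1],b[...,2]],-1)
def f(p): return np.concatenate([proj(d,W(p,b))[0]-uv for d,uv,b in L])
r=least_squares(f,[.57,-.045,1.57])
print(r.x,np.degrees(r.x[2])); print(f(r.x).reshape(-1,2).round(2))
p=r.x
# wheel face x : project rim & handle; heights known
iv=lambda w:(np.linalg.inv(np.array([[np.cos(p[2]),-np.sin(p[2])],[np.sin(p[2]),np.cos(p[2])]]))@(np.array(w)[:2]-p[:2]))
for n,uv,z in [('cursor',t(306,297),.05),('leverpivot',t(262,119),.119),('levertip',t(411,119),.119),('nut',t(254,234),.117),('wheel face',t(638,234),.102),('handle end',t(720,272),.073),('handle base',t(638,272),.073),('screw L',t(110,234),.112),('screw R',t(515,234),.112),('ptr',t(268,290),.05)]:
    w=onz(T,*uv,z); print(n,w.round(4),iv(w).round(4))
h1=tri([(T,*t(720,272)),(S,*s(430,598))]); print('handle end tri',h1,iv(h1))
np.save('pose.npy',p)
E
python3 fit.py
```

```text
[ 0.57876603 -0.04036457  1.59486152] 91.37883393695196
[[-1.78 -1.28]
 [-1.09 -1.36]
 [-1.15 -0.05]
 [-2.37 -0.51]
 [-0.36  3.9 ]
 [ 2.54  1.91]
 [-1.16  1.91]]
cursor [ 0.5048 -0.0416  0.05  ] [0.0006 0.0739]
leverpivot [ 0.6058 -0.0227  0.119 ] [ 0.017  -0.0275]
levertip [ 0.608  -0.1074  0.119 ] [-0.0677 -0.0277]
nut [ 0.5405 -0.0202  0.117 ] [0.0211 0.0378]
wheel face [ 0.5469 -0.2388  0.102 ] [-0.1976  0.0366]
handle end [ 0.5267 -0.2904  0.073 ] [-0.2487  0.058 ]
handle base [ 0.5254 -0.2418  0.073 ] [-0.2001  0.0582]
screw L [0.5384 0.0631 0.112 ] [0.1044 0.0378]
screw R [ 0.5447 -0.168   0.112 ] [-0.1268  0.0371]
ptr [ 0.5085 -0.0182  0.05  ] [0.0239 0.0698]
handle end tri [ 0.5251387  -0.28850768  0.08009405] [-0.24678084  0.05958284]
```

```bash
cat >> h.py <<'E'
from scipy.spatial.transform import Rotation as Ro
def lean(a):  # tool pointing down leaned a deg towards +Y, jaws along world X
    a=np.radians(a); y=np.array([0,np.sin(a),-np.cos(a)]); z=np.array([1.,0,0]); return np.stack([np.cross(y,z),y,z],1)
def yaw(R,deg): return Ro.from_euler('z',deg,degrees=True).as_matrix()@R
def turn(R1,R0=None):
    if R0 is None: R0=env.observe()['tool_rot']
    return Ro.from_matrix(R1@R0.T).as_rotvec(degrees=True).round(1)
E
python3 - <<'E'
from h import *
print(turn(lean(35)), (np.array([.575,-.13,.26])-env.observe()['position'])*1e3)
print(turn(yaw(lean(35),1.4)))
E
```

```text
[ 31.1  19.9 -63.3] [ 346.4437242  -630.05775599    7.12495543]
[ 30.8  20.2 -62. ]
```

carry_out([
  [[0.3,0,-20,30,0,0,0],[0.3,346,-630,20,30.8,20.2,-62],[0.3,346,-630,20,30.8,20.2,-62],[0.3,346,-630,20,30.8,20.2,-62],[0.3,346,-630,20,30.8,20.2,-62],[0.3,346,-630,20,30.8,20.2,-62],[0.3,346,-630,20,30.8,20.2,-62],[0.3,346,-630,20,30.8,20.2,-62],[0.3,346,-630,20,30.8,20.2,-62],[0.3,346,-630,20,30.8,20.2,-62],[0.3,346,-630,20,30.8,20.2,-62],[0.3,346,-630,20,30.8,20.2,-62],[0.3,346,-630,20,30.8,20.2,-62],[0.3,346,-630,20,30.8,20.2,-62],[0.3,346,-630,20,30.8,20.2,-62],[0.3,346,-630,20,30.8,20.2,-62],[0.3,346,-630,20,30.8,20.2,-62],[0.3,346,-630,20,30.8,20.2,-62],[0.3,346,-630,20,30.8,20.2,-62],[0.3,346,-630,20,30.8,20.2,-62]],
])

```text
time_s: 1.82
position: [0.575, -0.1312, 0.272]
tool_rot: [[0.017, -0.012, 1.0], [-0.818, 0.574, 0.021], [-0.574, -0.819, -0.0]]
ft_force: [0.0, 0.0, 0.4]
grip_width: 0.0602
```

Run:
```python
from h import *
d=snap('wrist','w1'); s=env.observe(); print(s['time_s'],s['q'],s['position'],s['tool_rot']); print(ray(d,256,192))
```

```text
1.8667 [-35.30769884  31.45067092  61.81689217  28.85040804 107.16143321
 -32.98320994] [ 0.5745924  -0.12991745  0.27266128] [[ 1.85717428e-02 -1.28598439e-02  9.99744825e-01]
 [-8.18496166e-01  5.74067731e-01  2.25890858e-02]
 [-5.74211735e-01 -8.18706825e-01  1.35705332e-04]]
(array([ 0.57608341, -0.1442895 ,  0.41000815]), array([-0.01673953,  0.32170684, -0.94669134]))
```

View pics/w1.png

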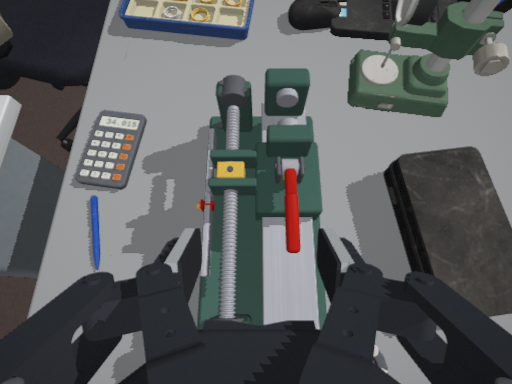

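Run:
```python
from h import *
big('w1','w1b',190,110,330,260,4)
```

```text
(no output)
```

View pics/w1b.png

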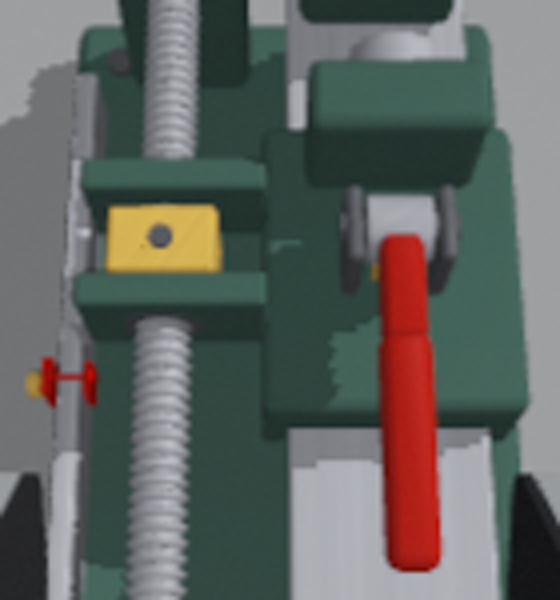

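Run:
```python
from h import *
d=load('w1'); p=np.load('pose.npy'); p[2]=np.radians(91.4)
M=np.array([[np.cos(p[2]),-np.sin(p[2])],[np.sin(p[2]),np.cos(p[2])]])
c=lambda u,v:(190+u/4-.375,110+v/4-.375)
for n,uv,z in [('tip top',c(412,560),.1245),('tip bot',c(412,571),.1135),('lever 480',c(409,480),.1245),('lever near piv',c(403,260),.1245),('saddle rear',c(395,408),.095),('saddle rear R',c(525,405),.095),('saddle rear L',c(268,410),.095),('screw top a',c(170,150),.11),('screw b',c(160,580),.11),('cursor',c(70,378),.05),('ptr',c(82,232),.052),('nut f L',c(110,206),.117),('nut f R',c(218,206),.117),('nut r',c(165,272),.117),('lugf rear edge',c(175,200),.117),('frontlug near',c(90,193),.117)]:
    w=onz(d,*uv,z); print(n,w.round(4),(M.T@(w[:2]-p[:2])).round(4))
```

```text
tip top [ 0.6077 -0.1053  0.1245] [-0.0656 -0.0273]
tip bot [ 0.6089 -0.1065  0.1135] [-0.0668 -0.0285]
lever 480 [ 0.6073 -0.0858  0.1245] [-0.0461 -0.0274]
lever near piv [ 0.6068 -0.0272  0.1245] [ 0.0124 -0.0283]
saddle rear [ 0.607  -0.0596  0.095 ] [-0.0199 -0.0278]
saddle rear R [ 0.6432 -0.058   0.095 ] [-0.0192 -0.064 ]
saddle rear L [ 0.5718 -0.0608  0.095 ] [-0.0203  0.0075]
screw top a [0.5422 0.0114 0.11  ] [0.0526 0.0353]
screw b [ 0.5457 -0.1095  0.11  ] [-0.0683  0.0347]
cursor [ 0.5075 -0.0396  0.05  ] [0.0025 0.0713]
ptr [0.5079 0.0105 0.052 ] [0.0525 0.0696]
nut f L [ 0.5274 -0.0097  0.117 ] [0.0319 0.0506]
nut f R [ 0.557  -0.0091  0.117 ] [0.0317 0.021 ]
nut r [ 0.5435 -0.0289  0.117 ] [0.0123 0.035 ]
lugf rear edge [ 0.5451 -0.0076  0.117 ] [0.0336 0.0328]
frontlug near [ 0.5216 -0.0059  0.117 ] [0.0359 0.0563]
```

carry_out([
  [[0.5,33,44,-60,0,0,0],[0.5,33,44,-90,0,0,0],[0.5,33,44,-125,0,0,0],[0.5,33,44,-140,0,0,0],[0.5,33,44,-150,0,0,0],[0.5,33,44,-152,0,0,0],[0.5,33,44,-152,0,0,0]],
], squeeze=30)

```text
time_s: 2.45
position: [0.6078, -0.0856, 0.1226]
tool_rot: [[0.021, -0.011, 1.0], [-0.819, 0.573, 0.023], [-0.573, -0.819, 0.002]]
ft_force: [0.1, 0.6, 1.1]
grip_width: 0.0425
```

Run:
```python
from h import *
d=snap('wrist','w2'); s=env.observe(); print(s['time_s'],s['position'],s['ft_force'])
```

```text
2.5 [ 0.60813085 -0.08603192  0.12343988] [-1.33016787e-04 -3.96521238e-01  3.80915929e-01]
```

View pics/w2.png

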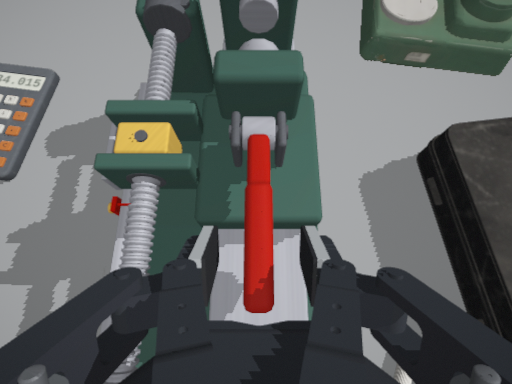

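carry_out([
  [[0.9,0,0,-3,0,0,0],[0.9,0,0,-3,0,0,0],[0.9,0,0,-3,0,0,0],[0.9,0,0,-3,0,0,0],[0.9,0,0,-3,0,0,0],[0.9,0,0,-3,0,0,0]],
], squeeze=35)

```text
time_s: 3.0
position: [0.6077, -0.0862, 0.1194]
tool_rot: [[0.02, -0.011, 1.0], [-0.819, 0.573, 0.023], [-0.573, -0.819, 0.002]]
ft_force: [-3.3, -2.2, 6.9]
grip_width: 0.0132
```

Run:
```python
import numpy as np
for f in [6,12,18,25,32,39,46,53,60,67,74,80,86,92]:
    a=np.radians(f); print(f, round(-1.7*(1-np.cos(a)),1), round(70*(1-np.cos(a)),1), round(70*np.sin(a),1), -f/2)
```

```text
6 -0.0 0.4 7.3 -3.0
12 -0.0 1.5 14.6 -6.0
18 -0.1 3.4 21.6 -9.0
25 -0.2 6.6 29.6 -12.5
32 -0.3 10.6 37.1 -16.0
39 -0.4 15.6 44.1 -19.5
46 -0.5 21.4 50.4 -23.0
53 -0.7 27.9 55.9 -26.5
60 -0.8 35.0 60.6 -30.0
67 -1.0 42.6 64.4 -33.5
74 -1.2 50.7 67.3 -37.0
80 -1.4 57.8 68.9 -40.0
86 -1.6 65.1 69.8 -43.0
92 -1.8 72.4 70.0 -46.0
```

carry_out([
  [[0.9,0,0,7,-3,0,0],[0.9,0,1.5,14.5,-6,0,0],[0.9,0,3.5,21.5,-9,0,0],[0.9,0,6.5,29.5,-12.5,0,0],[0.9,0,10.5,37,-16,0,0],[0.9,0,15.5,44,-19.5,0,0],[0.9,-0.5,21.5,50.5,-23,-0.5,0],[0.9,-0.5,28,56,-26.5,-0.5,0],[0.9,-1,35,60.5,-30,-0.5,0],[0.9,-1,42.5,64.5,-33.5,-1,0],[0.9,-1,50.5,67.5,-37,-1,0],[0.9,-1.5,58,69,-40,-1,0],[0.9,-1.5,65,70,-43,-1,0],[0.9,-2,73,70,-46,-1,0],[0.9,-2,75,70,-46,-1,0]],
])

```text
time_s: 4.25
position: [0.6057, -0.0099, 0.1888]
tool_rot: [[0.025, 0.006, 1.0], [-0.98, -0.195, 0.026], [0.195, -0.981, 0.001]]
ft_force: [-1.5, -5.9, 1.2]
grip_width: 0.0133
```

Run:
```python
from h import *
d=snap('scene','s3'); s=env.observe(); print(s['time_s'],s['position'],s['ft_force'],s['grip_width'])
big('s3','s3b',165,95,315,255,4)
```

```text
4.3 [ 0.60574181 -0.01006616  0.18875481] [-1.58691263 -1.887575    3.8605379 ] 0.013354563684579664
```

View pics/s3b.png

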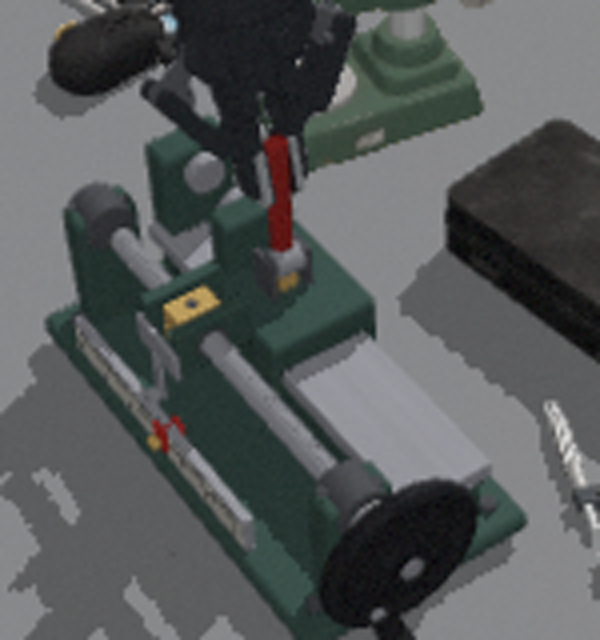

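carry_out([
  [[0.4,0,0,0,0,0,0],[0.4,0,0,0,0,0,0],[0.4,0,0,0,0,0,0],[0.4,0,8,35,0,0,0],[0.4,0,15,75,0,0,0],[0.4,0,0,110,7,0,0],[0.4,-79,-350,105,46,1,0],[0.4,-79,-350,105,46,1,0],[0.4,-79,-350,105,46,1,0],[0.4,-79,-350,105,46,1,0],[0.4,-79,-350,105,46,1,0],[0.4,-79,-350,105,46,1,0],[0.4,-79,-350,105,46,1,0],[0.4,-79,-350,105,46,1,0],[0.4,-79,-350,60,46,1,0],[0.4,-79,-350,32,46,1,0],[0.4,-79,-350,32,46,1,0]],
])

```text
time_s: 5.72
position: [0.5245, -0.362, 0.213]
tool_rot: [[0.012, -0.016, 1.0], [-0.813, 0.582, 0.019], [-0.582, -0.813, -0.006]]
ft_force: [0.3, 0.7, -1.4]
grip_width: 0.051
```

Run:
```python
from h import *
d=snap('wrist','w4'); snap('scene','s4');s=env.observe(); print(s['time_s'],s['position'],s['ft_force'],s['tool_rot'])
big('s4','s4b',165,95,315,255,4)
```

```text
5.8167 [ 0.52659193 -0.36071276  0.22050277] [0.76180794 0.07709918 0.43406975] [[ 1.89417096e-02 -1.23614304e-02  9.99744171e-01]
 [-8.17568463e-01  5.75387559e-01  2.26045406e-02]
 [-5.75519783e-01 -8.17787473e-01  7.92508396e-04]]
```

View pics/w4.png

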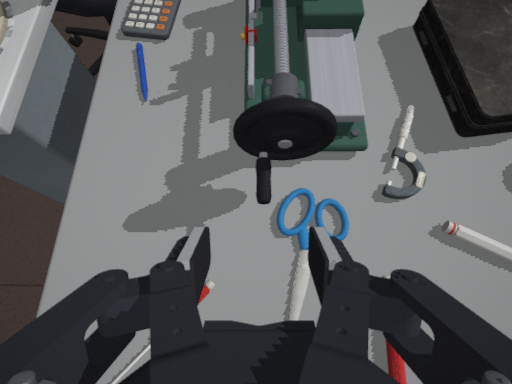

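View pics/s4b.png

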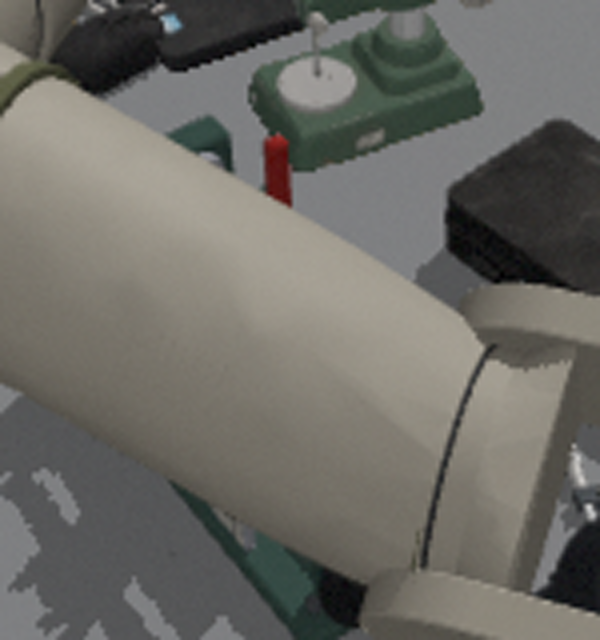

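Run:
```python
from h import *
big('w4','w4b',220,80,350,210,5)
```

```text
(no output)
```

View pics/w4b.png

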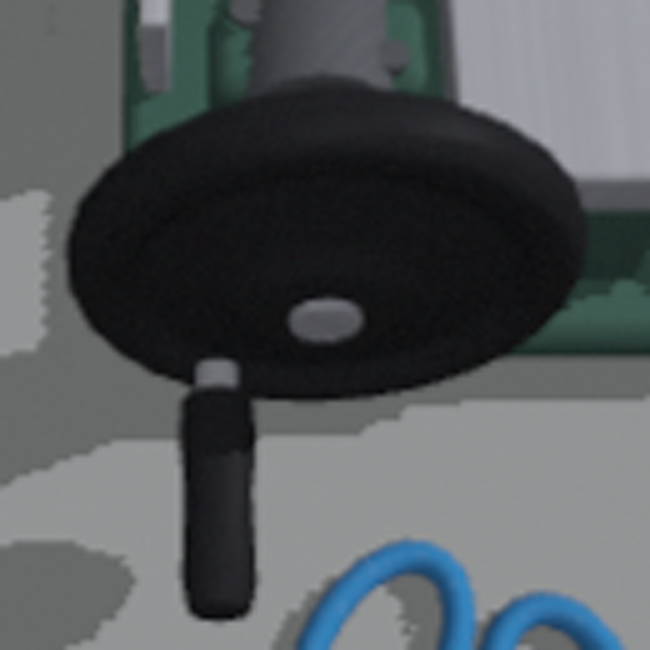

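Run:
```python
from h import *
d=load('w4'); c=lambda u,v:(220+u/5-.4,80+v/5-.4)
hub=onz(d,*c(326,320),.102); print('hub',hub)
e=np.array([np.cos(np.radians(91.45)),np.sin(np.radians(91.45)),0]); by=np.array([-e[1],e[0],0])
for nm,uv in [('end',c(219,603)),('mid',c(219,500)),('stem',c(217,372))]:
    o,r=ray(d,*uv)
    # distance from axis =36
    oo=o-hub; A=oo-e*(oo@e); B=r-e*(r@e)
    a=B@B;b=2*A@B;cc=A@A-.036**2; disc=b*b-4*a*cc
    if disc<0: t=-b/2/a; print('no hit',np.sqrt(cc+.036**2-b*b/4/a)); P=[o+r*t]
    else: P=[o+r*(-b+k*np.sqrt(disc))/2/a for k in(-1,1)]
    for q in P: w=q-hub; print(nm,q.round(4),'alongx',(w@e).round(4),'y',(w@by).round(4),'z',w[2].round(4),np.degrees(np.arctan2(w[2],w@by)).round(1))
```

```text
hub [ 0.54724899 -0.23959633  0.102     ]
end [ 0.5273 -0.306   0.1308] alongx -0.0659 y 0.0216 z 0.0288 53.1
end [ 0.5276 -0.2875  0.0727] alongx -0.0474 y 0.0209 z -0.0293 -54.5
mid [ 0.5271 -0.2886  0.131 ] alongx -0.0485 y 0.0214 z 0.029 53.6
mid [ 0.5273 -0.2653  0.0725] alongx -0.0252 y 0.0206 z -0.0295 -55.1
stem [ 0.5265 -0.2656  0.1309] alongx -0.0254 y 0.0214 z 0.0289 53.5
stem [ 0.5265 -0.2361  0.0725] alongx 0.004 y 0.0206 z -0.0295 -55.0
```

carry_out([
  [[0.45,1,20,-32,0,0,0],[0.45,1,40,-64,0,0,0],[0.45,1,60,-96,0,0,0],[0.45,1,78,-125,0,0,0],[0.45,1,87,-139,0,0,0],[0.45,1,91,-146,0,0,0],[0.45,1,91,-146,0,0,0],[0.9,1,91,-146,0,0,0],[0.9,1,91,-146,0,0,0],[0.9,1,91,-146,0,0,0],[0.9,1,91,-146,0,0,0],[0.9,1,91,-146,0,0,0],[0.9,1,91,-146,0,0,0]],
], squeeze=35)

```text
time_s: 6.9
position: [0.5284, -0.271, 0.0756]
tool_rot: [[0.02, -0.009, 1.0], [-0.82, 0.571, 0.022], [-0.571, -0.821, 0.004]]
ft_force: [1.0, -4.9, 5.9]
grip_width: 0.0138
```

Run:
```python
from h import *
d=snap('wrist','w5'); s=env.observe(); print(s['time_s'],s['position'],s['ft_force'],s['grip_width'],s['q'])
C=np.array([0,0]);
for k in range(0,740,20): pass
t0=-55
for k in range(0,380,20):
    t=np.radians(t0-k); # backwards = angle decreasing
    y=36*(np.cos(t)-np.cos(np.radians(t0))); z=36*(np.sin(t)-np.sin(np.radians(t0)))
    print(k,round(-y,1),round(-y*.025,1),round(z,1))
```

```text
6.95 [ 0.52834982 -0.27105264  0.07554941] [ 2.08733102 -5.39065463  6.07518958] 0.013831273187556743 [-47.53496389  45.21796545  69.3696273   22.29945915  92.71493047
 -53.26930784]
0 -0.0 -0.0 0.0
20 11.3 0.3 -5.3
40 23.8 0.6 -6.4
60 35.9 0.9 -3.1
80 46.1 1.2 4.0
100 53.3 1.3 14.3
120 56.5 1.4 26.4
140 55.4 1.4 38.8
160 50.1 1.3 50.1
180 41.3 1.0 59.0
200 30.0 0.7 64.3
220 17.5 0.4 65.4
240 5.4 0.1 62.1
260 -4.8 -0.1 54.9
280 -12.0 -0.3 44.7
300 -15.2 -0.4 32.6
320 -14.1 -0.4 20.2
340 -8.8 -0.2 8.8
360 -0.0 -0.0 0.0
```

View pics/w5.png

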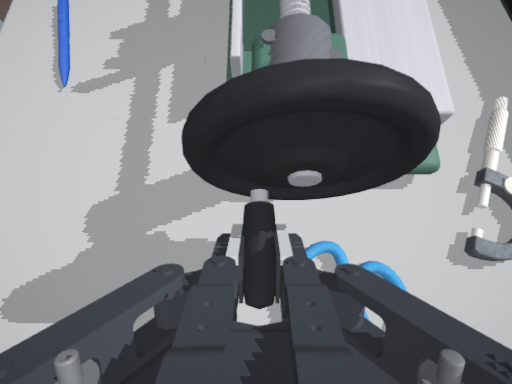

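```bash
cat > arc.py <<'E'
import sys,numpy as np
def arc(t0,t1,n,c=0.9,r=36.,soft=True):
    rows=[]
    for i in range(1,n+1):
        t=np.radians(t0+(t1-t0)*i/n); a=np.radians(t0)
        y=r*(np.cos(t)-np.cos(a)); z=r*(np.sin(t)-np.sin(a))
        rows.append([c,round(-y,1),round(-.025*y,1),round(z,1),0,0,0])
    return rows
if __name__=='__main__': print(arc(float(sys.argv[1]),float(sys.argv[2]),int(sys.argv[3])))
E
python3 arc.py -55 -361 18
```

```text
[[0.9, np.float64(9.5), np.float64(0.2), np.float64(-4.7), 0, 0, 0], [0.9, np.float64(20.0), np.float64(0.5), np.float64(-6.5), 0, 0, 0], [0.9, np.float64(30.6), np.float64(0.8), np.float64(-5.1), 0, 0, 0], [0.9, np.float64(40.3), np.float64(1.0), np.float64(-0.7), 0, 0, 0], [0.9, np.float64(48.2), np.float64(1.2), np.float64(6.3), 0, 0, 0], [0.9, np.float64(53.8), np.float64(1.3), np.float64(15.4), 0, 0, 0], [0.9, np.float64(56.5), np.float64(1.4), np.float64(25.7), 0, 0, 0], [0.9, np.float64(56.0), np.float64(1.4), np.float64(36.4), 0, 0, 0], [0.9, np.float64(52.4), np.float64(1.3), np.float64(46.4), 0, 0, 0], [0.9, np.float64(46.1), np.float64(1.2), np.float64(54.9), 0, 0, 0], [0.9, np.float64(37.5), np.float64(0.9), np.float64(61.3), 0, 0, 0], [0.9, np.float64(27.5), np.float64(0.7), np.float64(64.8), 0, 0, 0], [0.9, np.float64(16.9), np.float64(0.4), np.float64(65.3), 0, 0, 0], [0.9, np.float64(6.6), np.float64(0.2), np.float64(62.6), 0, 0, 0], [0.9, np.float64(-2.5), np.float64(-0.1), np.float64(57.1), 0, 0, 0], [0.9, np.float64(-9.5), np.float64(-0.2), np.float64(49.1), 0, 0, 0], [0.9, np.float64(-14.0), np.float64(-0.3), np.float64(39.4), 0, 0, 0], [0.9, np.float64(-15.3), np.float64(-0.4), np.float64(28.9), 0, 0, 0]]
```

carry_out([
  [[0.9,9.5,0,-4.5,0,0,0],[0.9,20,0.5,-6.5,0,0,0],[0.9,30.5,1,-5,0,0,0],[0.9,40.5,1,-0.5,0,0,0],[0.9,48,1,6.5,0,0,0],[0.9,54,1.5,15.5,0,0,0],[0.9,56.5,1.5,25.5,0,0,0],[0.9,56,1.5,36.5,0,0,0],[0.9,52.5,1.5,46.5,0,0,0],[0.9,46,1,55,0,0,0],[0.9,46,1,55,0,0,0]],
])

```text
time_s: 7.87
position: [0.5733, -0.2699, 0.131]
tool_rot: [[0.02, -0.01, 1.0], [-0.82, 0.571, 0.022], [-0.571, -0.821, 0.003]]
ft_force: [1.3, -4.2, 4.0]
grip_width: 0.0137
```

Run:
```python
from h import *
d=snap('wrist','w6'); s=env.observe(); print(s['time_s'],s['position'],s['ft_force'],s['grip_width'],s['q'])
```

```text
7.9167 [ 0.57386245 -0.26991933  0.13032305] [ 2.30574645 -6.34202629  3.54369493] 0.013722281587275863 [-44.67952985  44.96978894  59.33784851  24.02594    101.13230758
 -46.67180226]
```

View pics/w6.png

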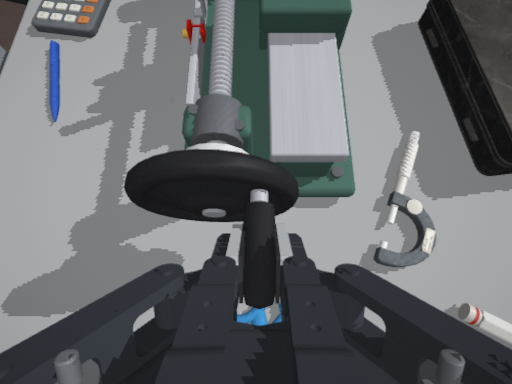

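Run:
```python
from arc import arc
for r in arc(-225,-565,20): print([float(round(x*2)/2) for x in r[1:4]])
```

```text
[-8.5, 0.0, 6.5]
[-18.5, -0.5, 10.0]
[-29.0, -0.5, 10.5]
[-39.5, -1.0, 7.5]
[-48.5, -1.0, 2.0]
[-55.5, -1.5, -6.0]
[-60.0, -1.5, -15.5]
[-61.5, -1.5, -26.0]
[-59.5, -1.5, -36.5]
[-55.0, -1.5, -46.0]
[-47.5, -1.0, -54.0]
[-38.5, -1.0, -59.0]
[-28.0, -0.5, -61.5]
[-17.5, -0.5, -60.5]
[-7.5, 0.0, -56.5]
[1.0, 0.0, -50.0]
[7.0, 0.0, -41.0]
[10.0, 0.5, -31.0]
[10.0, 0.5, -20.5]
[7.0, 0.0, -10.0]
```

carry_out([
  [[0.9,-8.5,0,6.5,0,0,0],[0.9,-18.5,-0.5,10,0,0,0],[0.9,-29,-0.5,10.5,0,0,0],[0.9,-39.5,-1,7.5,0,0,0],[0.9,-48.5,-1,2,0,0,0],[0.9,-55.5,-1.5,-6,0,0,0],[0.9,-60,-1.5,-15.5,0,0,0],[0.9,-61.5,-1.5,-26,0,0,0],[0.9,-59.5,-1.5,-36.5,0,0,0],[0.9,-55,-1.5,-46,0,0,0],[0.9,-47.5,-1,-54,0,0,0],[0.9,-38.5,-1,-59,0,0,0],[0.9,-28,-0.5,-61.5,0,0,0],[0.9,-17.5,-0.5,-60.5,0,0,0],[0.9,-7.5,0,-56.5,0,0,0],[0.9,1,0,-50,0,0,0],[0.9,7,0,-41,0,0,0],[0.9,10,0.5,-31,0,0,0],[0.9,10,0.5,-20.5,0,0,0],[0.9,7,0,-10,0,0,0]],
])

```text
time_s: 9.58
position: [0.5809, -0.2698, 0.1185]
tool_rot: [[0.018, -0.012, 1.0], [-0.82, 0.572, 0.022], [-0.572, -0.82, 0.001]]
ft_force: [-0.4, -4.4, -3.6]
grip_width: 0.0138
```

Run:
```python
from h import *
d=snap('wrist','w7'); s=env.observe(); print(s['time_s'],s['position'],s['ft_force'],s['grip_width'])
snap('top','t7');big('t7','t7b',135,145,325,235,4)
big('w7','w7b',130,0,330,150,4)
```

```text
9.6333 [ 0.58022718 -0.26977067  0.12062456] [-4.63447203 -5.54882062 -0.2683344 ] 0.013573757011429799
```

View pics/w7b.png

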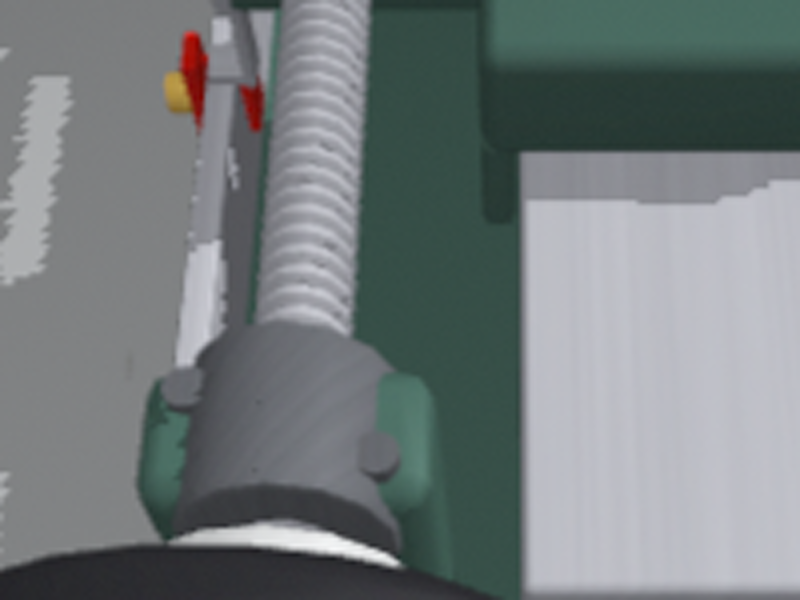

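View pics/t7b.png

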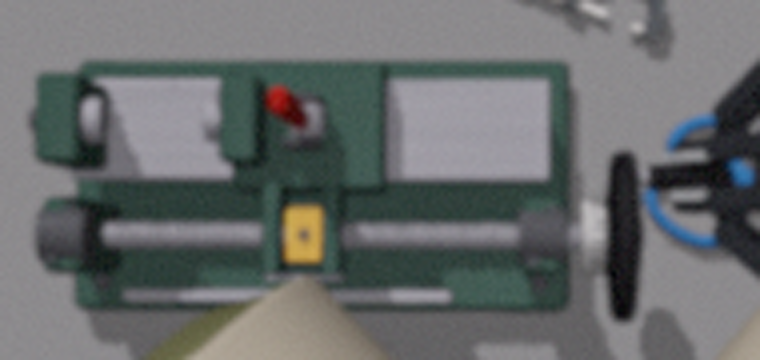

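Run:
```python
from arc import arc
for r in arc(-565,-675,8): print([float(round(x*2)/2) for x in r[1:4]])
```

```text
[-4.5, 0.0, 7.5]
[-10.5, -0.5, 13.5]
[-18.0, -0.5, 17.5]
[-26.5, -0.5, 20.0]
[-35.0, -1.0, 20.5]
[-43.5, -1.0, 19.0]
[-51.5, -1.5, 15.5]
[-58.0, -1.5, 10.0]
```

carry_out([
  [[0.9,-4.5,0,7.5,0,0,0],[0.9,-10.5,-0.5,13.5,0,0,0],[0.9,-18,-0.5,17.5,0,0,0],[0.9,-26.5,-0.5,20,0,0,0],[0.9,-35,-1,20.5,0,0,0],[0.9,-43.5,-1,19,0,0,0],[0.9,-51.5,-1.5,15.5,0,0,0],[0.9,-58,-1.5,10,0,0,0],[0.9,-58,-1.5,10,0,0,0],[0.45,-58,-1.5,10,0,0,0],[0.45,-58,-1.5,10,0,0,0],[0.45,-58,-1.5,10,0,0,0],[0.45,-58,-1.5,10,0,0,0],[0.45,-58,-20,38,0,0,0],[0.45,-58,-40,68,0,0,0],[0.45,-58,-50,108,0,0,0]],
])

```text
time_s: 11.02
position: [0.5223, -0.3197, 0.2264]
tool_rot: [[0.017, -0.015, 1.0], [-0.817, 0.576, 0.023], [-0.576, -0.817, -0.002]]
ft_force: [0.3, -0.0, 0.4]
grip_width: 0.0468
```

Run:
```python
from h import *
d=snap('wrist','w8'); s=env.observe(); print(s['time_s'],s['position'],s['ft_force'],s['grip_width'])
```

```text
11.0667 [ 0.52340635 -0.32197116  0.23541885] [-1.10205401 -0.51411021  5.95008338] 0.0470828592502615
```

View pics/w8.png

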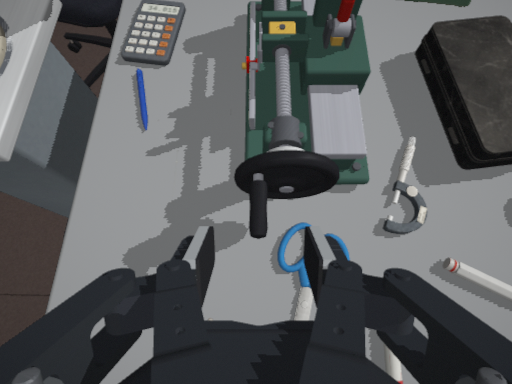

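carry_out([
  [[0.3,-14,40,5,-5,0,0],[0.3,-14,80,5,-10,0,0],[0.3,-14,120,5,-15,0,0],[0.3,-14,160,0,-15,0,0],[0.3,-14,200,-15,-15,0,0],[0.3,-14,240,-40,-15,0,0],[0.3,-14,258,-60,-15,0,0],[0.3,-14,258,-60,-15,0,0],[0.3,-14,258,-60,-15,0,0]],
])

```text
time_s: 11.82
position: [0.5084, -0.0595, 0.1667]
tool_rot: [[0.021, -0.015, 1.0], [-0.939, 0.343, 0.025], [-0.343, -0.939, -0.006]]
ft_force: [0.4, -0.7, 0.7]
grip_width: 0.0598
```

Run:
```python
from h import *
d=snap('wrist','w9'); s=env.observe(); print(s['time_s'],s['position'],s['ft_force'],s['grip_width'],ray(d,256,192))
```

```text
11.8667 [ 0.50904397 -0.06083315  0.1675347 ] [-0.07946753 -0.91913589  0.04805566] 0.0596444224987034 (array([ 0.5093997 , -0.03639915,  0.30343604]), array([-0.01812275,  0.0656293 , -0.99767949]))
```

View pics/w9.png

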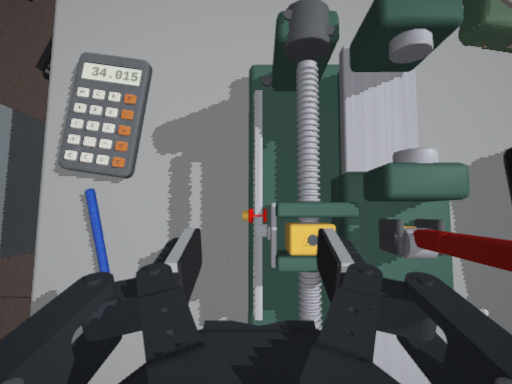

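Run:
```python
from h import *
big('w9','w9b',235,190,345,285,7)
d=load('w9'); p=np.load('pose.npy'); p[2]=np.radians(91.45)
```

```text
(no output)
```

View pics/w9b.png

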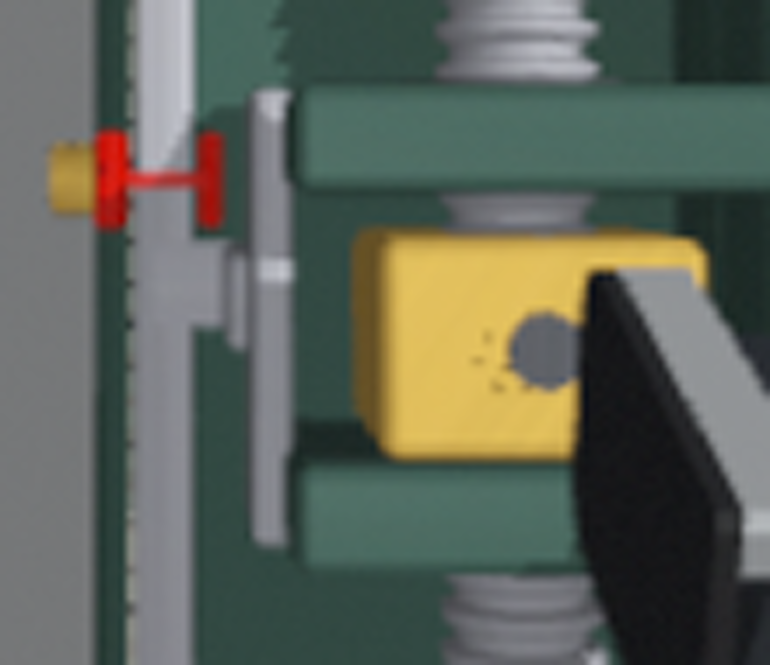

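Run:
```python
from h import *
im=cv2.imread('pics/w9.png')[205:245,248:275]; im=cv2.resize(im,None,fx=14,fy=14,interpolation=cv2.INTER_CUBIC).astype(float)
im=np.clip((im-70)*2.2,0,255); cv2.imwrite('pics/w9c.png',im)
g=cv2.imread('pics/w9.png'); print(g[222:242,254:266].mean(2).round(0).astype(int)); print(g[210:222,254:264,2].astype(int)-g[210:222,254:264,1])
```

```text
[[121 131 134 133 136 140 140 138  98  60  64  62]
 [119 131 134 133 136 139 141 139  99  59  61  61]
 [108 131 135 135 136 138 139 137 120 110 110 109]
 [118 131 135 137 138 139 139 138 136 135 135 135]
 [122 131 136 139 141 140 140 139 140 141 140 140]
 [122 132 136 140 141 141 142 141 141 141 141 141]
 [122 131 136 141 142 142 142 142 142 142 142 143]
 [121 131 135 140 142 142 142 142 142 142 142 142]
 [108 131 137 141 143 143 143 143 143 143 143 143]
 [118 132 136 141 145 143 144 143 143 143 143 143]
 [122 131 135 139 142 142 141 143 142 142 142 142]
 [123 131 135 139 141 141 141 140 140 141 141 141]
 [121 131 135 139 140 140 141 141 141 140 140 140]
 [113 133 135 139 141 140 140 140 141 141 140 141]
 [107 132 134 135 138 140 141 140 118 111 116 116]
 [119 131 135 134 137 140 141 138 100  73  78  78]
 [121 132 134 133 136 140 140 138  98  61  65  63]
 [121 131 134 134 136 139 140 138  97  61  64  64]
 [119 131 134 134 136 139 140 138  98  62  64  63]
 [116 131 134 133 136 139 141 138  97  60  64  63]]
[[  5  -2  -1  -1  -2  -2  -2  -2  -7  76]
 [  5  -2  -1   0  -1  -2  -2  -2  -7  84]
 [  3  -2  -1   1  -2  -2  -2  -2  -7  83]
 [  1  -1  -1   0  -1  -1  -2  -1  -6  83]
 [ 78  56  54  55  60  65  52  44  46 105]
 [157 144 141 123 111 115 111 111 116 130]
 [111 111 102  84  77  77  77  76  81 115]
 [ 29  24  16  13  13  11  12  12  12  89]
 [  3  -3  -1  -1  -2  -2  -1  -2  -8  83]
 [  2  -2  -2  -2  -2  -2  -2  -2  -7  82]
 [  3  -1  -2  -2  -2  -2  -2  -2  -7  83]
 [ -2  -1  -2  -1  -1  -1  -2  -2  -7  67]][ WARN:0@0.461] global loadsave.cpp:1063 imwrite_ Unsupported depth image for selected encoder is fallbacked to CV_8U.
```

View pics/w9c.png

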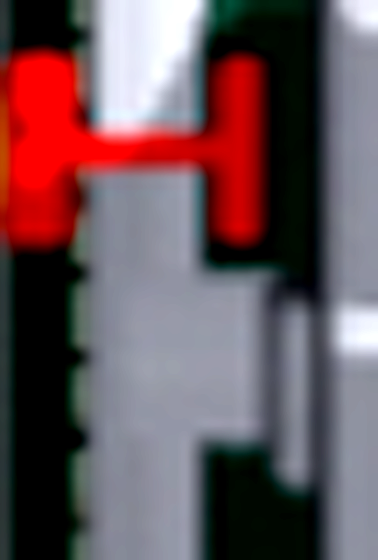

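carry_out([
  [[0.3,-35,-5,30,0,-7,0],[0.3,-60,-10,20,0,-14,0],[0.3,-73,-14,0,0,-21,0],[0.3,-73,-14,-15,0,-28,0],[0.3,-73,-14,-15,0,-35,0],[0.3,-73,-14,-15,0,-35,0],[0.3,-73,-14,-15,0,-35,0]],
])

```text
time_s: 12.45
position: [0.4351, -0.0763, 0.1524]
tool_rot: [[0.209, 0.532, 0.821], [-0.94, 0.34, 0.02], [-0.269, -0.776, 0.571]]
ft_force: [-0.2, 0.4, 0.0]
grip_width: 0.0597
```

Run:
```python
from h import *
d=snap('wrist','w10'); s=env.observe(); print(s['time_s'],s['position'],s['ft_force'],s['grip_width'],ray(d,256,192))
print(proj(d,[.5075,-.04,.05]))
```

```text
12.5 [ 0.43570293 -0.0764246   0.15269042] [ 0.42091853 -0.2676486   1.01948324] 0.06001792516916447 (array([ 0.35742752, -0.05277332,  0.26425614]), array([ 0.56069413,  0.06195181, -0.82570216]))
[[260.16021276 195.93793916]]
```

View pics/w10.png

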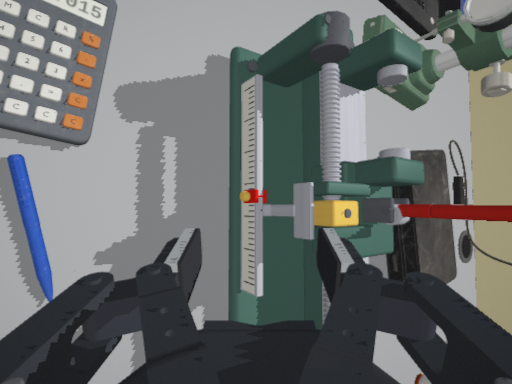

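Run:
```python
from h import *
big('w10','w10b',232,165,332,255,8)
```

```text
(no output)
```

View pics/w10b.png

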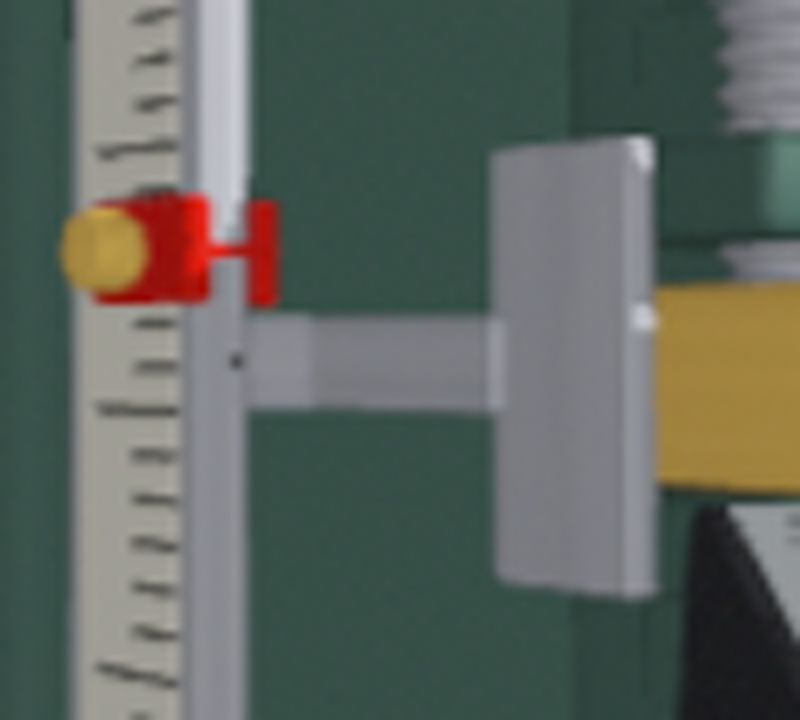

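```bash
cat > m.py <<'E'
from h import *
e=np.array([np.cos(np.radians(91.45)),np.sin(np.radians(91.45)),0])
E
python3 - <<'E'
from m import *
d=load('w10'); c=lambda u,v:(232+u/8-.44,165+v/8-.44)
for zc,zp in[(.05,.05),(.051,.051),(.05,.052),(.052,.052)]:
    a=onz(d,*c(228,251),zc);b=onz(d,*c(236,361),zp);print((b-a)@e,a,b)
d=load('w9'); c=lambda u,v:(235+u/7-.43,190+v/7-.43)
print('w9',[(onz(d,*c(165,283.5),z)-onz(d,*c(165,181),.051))@e for z in (.05,.052)])
print('gap fwd', (onz(d,*c(520,188),.117)-onz(d,*c(520,232),.117))@e,'rear',(onz(d,*c(480,462),.117)-onz(d,*c(480,458),.117))@e, 'nut len',(onz(d,*c(480,458),.117)-onz(d,*c(520,232),.117))@e)
E
```

```text
-0.012287444085540184 [ 0.50739044 -0.04000204  0.05      ] [ 0.5087493  -0.05225902  0.05      ]
-0.012230094764473351 [ 0.50669052 -0.04006165  0.051     ] [ 0.50804303 -0.05226143  0.051     ]
-0.012256499787555065 [ 0.50739044 -0.04000204  0.05      ] [ 0.50733676 -0.05226383  0.052     ]
-0.012172745443406517 [ 0.5059906  -0.04012126  0.052     ] [ 0.50733676 -0.05226383  0.052     ]
w9 [np.float64(-0.012554326939166588), np.float64(-0.012427845886184848)]
gap fwd 0.0039619517459788785 rear -0.0003535755949048853 nut len -0.020143769111713682
```

Run:
```python
from m import *
big('w8','w8b',220,130,350,260,5)
```

```text
(no output)
```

View pics/w8b.png

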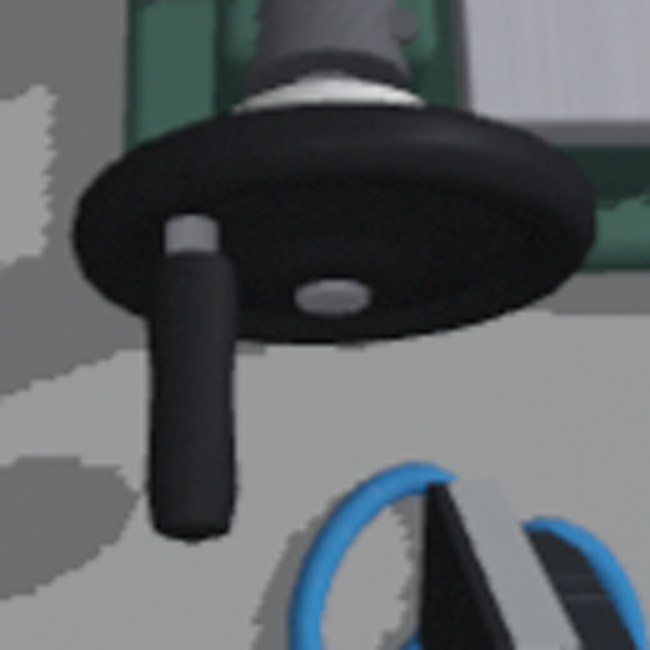

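```bash
cat >> m.py <<'E'
by=np.array([-e[1],e[0],0])
def hang(d,hubpx,pts,z=.102):
    hub=onz(d,*hubpx,z); print('hub',hub.round(4))
    for uv in pts:
        o,r=ray(d,*uv); oo=o-hub; A=oo-e*(oo@e); B=r-e*(r@e)
        a=B@B;b=2*A@B;cc=A@A-.036**2; disc=max(b*b-4*a*cc,0)
        for k in (-1,1):
            q=o+r*(-b+k*np.sqrt(disc))/2/a; w=q-hub; print(q.round(4),'x',(w@e).round(4),'ang',np.degrees(np.arctan2(w[2],w@by)).round(1))
E
python3 - <<'E'
from m import *
c=lambda u,v:(220+u/5-.4,130+v/5-.4)
hang(load('w8'),c(333,297),[c(193,525),c(193,390),c(192,235)])
from arc import arc
E
```

```text
hub [ 0.547  -0.2397  0.102 ]
[ 0.5216 -0.2884  0.1261] x -0.048 ang 42.1
[ 0.5212 -0.2793  0.0781] x -0.039 ang -41.7
[ 0.5211 -0.2655  0.1262] x -0.0251 ang 42.3
[ 0.5206 -0.2518  0.0779] x -0.0114 ang -41.9
[ 0.5203 -0.2372  0.1261] x 0.0031 ang 42.1
[ 0.5196 -0.2179  0.0781] x 0.0225 ang -41.7
```

Run:
```python
from m import *
s=env.observe();R1=yaw(lean(35),1.4);print(turn(R1),(np.array([.5215,-.339,.227])-s['position'])*1e3)
from arc import arc
for r in arc(43,328,19): print([float(round(x*2)/2) for x in r[1:4]])
```

```text
[14.6 34.8  4.8] [  85.79707498 -262.57540477   74.30957901]
[7.5, 0.0, 6.0]
[16.0, 0.5, 10.0]
[25.0, 0.5, 11.5]
[34.5, 1.0, 10.5]
[43.0, 1.0, 7.0]
[51.0, 1.5, 2.0]
[57.0, 1.5, -5.5]
[61.0, 1.5, -14.0]
[62.5, 1.5, -23.5]
[61.5, 1.5, -32.5]
[58.0, 1.5, -41.5]
[52.5, 1.5, -49.0]
[45.5, 1.0, -55.0]
[37.0, 1.0, -59.0]
[27.5, 0.5, -60.5]
[18.0, 0.5, -59.5]
[9.5, 0.0, -56.5]
[2.0, 0.0, -51.0]
[-4.0, 0.0, -43.5]
```

carry_out([
  [[0.45,10,-30,40,0,0,0],[0.45,20,-60,74,3,7,1],[0.45,86,-262,74,14.6,34.8,4.8],[0.45,86,-262,74,14.6,34.8,4.8],[0.45,86,-262,74,14.6,34.8,4.8],[0.45,86,-262,74,14.6,34.8,4.8],[0.45,86,-262,74,14.6,34.8,4.8],[0.45,86,-262,74,14.6,34.8,4.8],[0.45,86,-262,74,14.6,34.8,4.8],[0.45,86,-245,50,14.6,34.8,4.8],[0.45,86,-222,16,14.6,34.8,4.8],[0.45,86,-203,-10,14.6,34.8,4.8],[0.45,86,-193,-24,14.6,34.8,4.8],[0.45,86,-193,-24,14.6,34.8,4.8],[0.9,86,-193,-24,14.6,34.8,4.8],[0.9,86,-193,-24,14.6,34.8,4.8],[0.9,86,-193,-24,14.6,34.8,4.8],[0.9,86,-193,-24,14.6,34.8,4.8],[0.9,86,-193,-24,14.6,34.8,4.8],[0.9,86,-193,-24,14.6,34.8,4.8]],
])

```text
time_s: 14.17
position: [0.5215, -0.2693, 0.1296]
tool_rot: [[0.022, -0.012, 1.0], [-0.819, 0.573, 0.025], [-0.573, -0.819, 0.002]]
ft_force: [-3.3, -4.7, 5.5]
grip_width: 0.0139
```

Run:
```python
from h import *
d=snap('wrist','w11'); s=env.observe(); print(s['time_s'],s['position'],s['ft_force'],s['grip_width'],s['tool_rot'][:,1])
```

```text
14.2167 [ 0.52150186 -0.26925623  0.12965414] [-4.53416389 -3.04026605  5.29875925] 0.013905524209741081 [-0.01250954  0.57300568 -0.81945592]
```

View pics/w11.png

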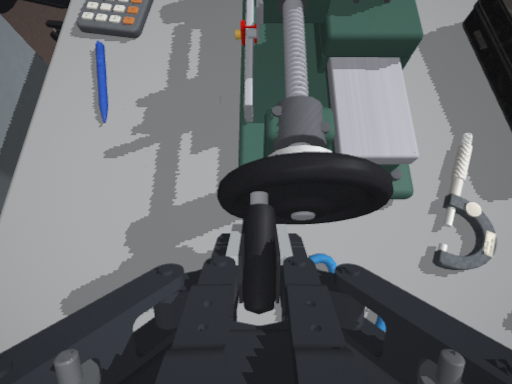

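Gripped (handle at u≈260 between the pads). Crank forward 285°.

carry_out([
  [[0.9,7.5,0,6,0,0,0],[0.9,16,0.5,10,0,0,0],[0.9,25,0.5,11.5,0,0,0],[0.9,34.5,1,10.5,0,0,0],[0.9,43,1,7,0,0,0],[0.9,51,1.5,2,0,0,0],[0.9,57,1.5,-5.5,0,0,0],[0.9,61,1.5,-14,0,0,0],[0.9,62.5,1.5,-23.5,0,0,0],[0.9,61.5,1.5,-32.5,0,0,0],[0.9,58,1.5,-41.5,0,0,0],[0.9,52.5,1.5,-49,0,0,0],[0.9,45.5,1,-55,0,0,0],[0.9,37,1,-59,0,0,0],[0.9,27.5,0.5,-60.5,0,0,0],[0.9,18,0.5,-59.5,0,0,0],[0.9,9.5,0,-56.5,0,0,0],[0.9,2,0,-51,0,0,0],[0.9,-4,0,-43.5,0,0,0],[0.9,-4,0,-43.5,0,0,0]],
])

```text
time_s: 15.88
position: [0.5163, -0.2693, 0.0858]
tool_rot: [[0.021, -0.014, 1.0], [-0.819, 0.573, 0.025], [-0.573, -0.82, 0.0]]
ft_force: [-5.5, -6.3, -1.6]
grip_width: 0.014
```

Run:
```python
from h import *
d=snap('wrist','w12'); s=env.observe(); print(s['time_s'],s['position'],s['ft_force'],s['grip_width'],s['tool_rot'][:,1])
big('w12','w12b',200,0,360,120,5)
```

```text
15.9333 [ 0.51658929 -0.26932524  0.08533255] [-5.40222853 -6.92221084 -2.68598111] 0.013527535495236187 [-0.01439085  0.57284547 -0.81953704]
```

View pics/w12.png

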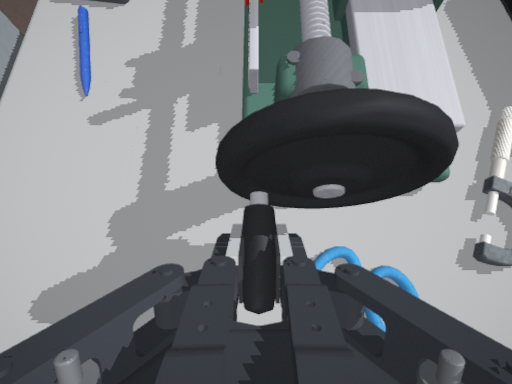

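View pics/w12b.png

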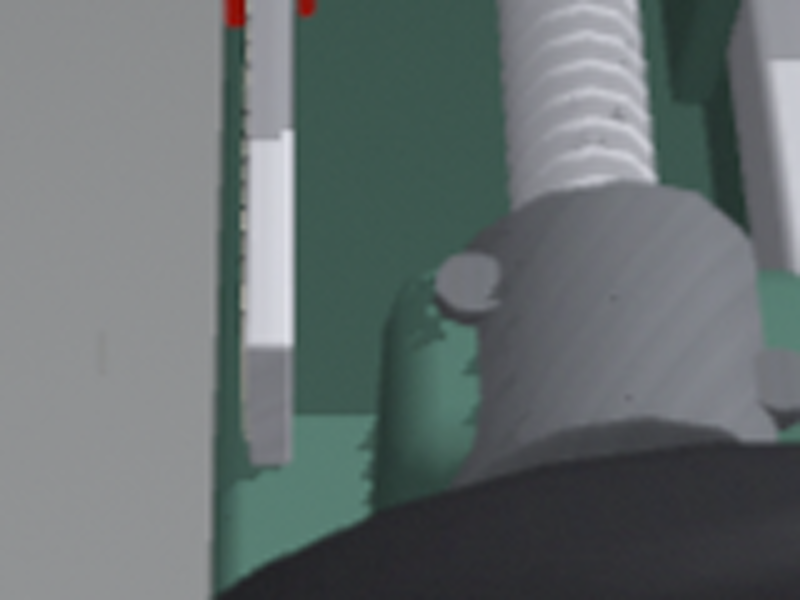

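carry_out([
  [[0.45,0,0,0,0,0,0],[0.45,0,0,0,0,0,0],[0.45,0,0,0,0,0,0],[0.45,0,0,0,0,0,0],[0.45,0,-20,29,0,0,0],[0.45,0,-42,60,0,0,0],[0.45,0,-60,95,0,0,0],[0.4,-20,-45,130,0,0,0],[0.3,-81,40,150,-5,-12,-1.6],[0.3,-81,100,150,-10,-24,-3.2],[0.3,-81,193,140,-14.6,-34.8,-4.8],[0.3,-81,193,120,-14.6,-34.8,-4.8],[0.3,-81,193,100,-14.6,-34.8,-4.8],[0.3,-81,193,67,-14.6,-34.8,-4.8],[0.3,-81,193,67,-14.6,-34.8,-4.8],[0.3,-81,193,67,-14.6,-34.8,-4.8],[0.3,-81,193,67,-14.6,-34.8,-4.8]],
])

```text
time_s: 17.35
position: [0.4366, -0.074, 0.1517]
tool_rot: [[0.213, 0.528, 0.822], [-0.939, 0.343, 0.023], [-0.27, -0.777, 0.569]]
ft_force: [-0.3, -0.5, -0.2]
grip_width: 0.0597
```

Run:
```python
from h import *
d=snap('wrist','w13'); s=env.observe(); print(s['time_s'],s['position'],s['ft_force'],s['grip_width'],s['tool_rot'][:,1])
big('w13','w13b',232,165,332,255,8)
```

```text
17.4 [ 0.4373485  -0.0753298   0.15238337] [ 0.62501532 -1.03213837  0.19657302] 0.059796560842223484 [ 0.52961416  0.34158295 -0.77642123]
```

View pics/w13b.png

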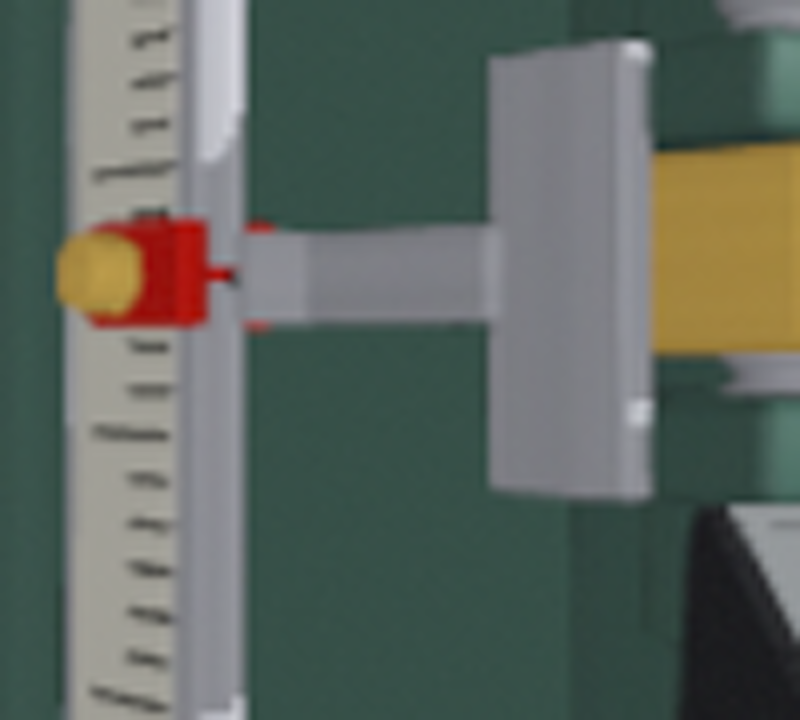

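Run:
```python
from h import *
g=cv2.imread('pics/w13.png').astype(int)
print('R-G',*(g[190:208,252:270,2]-g[190:208,252:270,1]),sep='\n')
print('mean',*g[190:208,258:272].mean(2).astype(int),sep='\n')
im=cv2.imread('pics/w13.png')[185:215,250:275]; cv2.imwrite('pics/w13c.png',cv2.resize(im,None,fx=20,fy=20,interpolation=cv2.INTER_NEAREST))
```

```text
R-G
[  1   0  -1  -2  -2  -2  -2  -2  -2  -1  -9 -26 -25 -26 -26 -26 -26 -26]
[  0   0  -1  -2  -1  -2  -2  -2  -2  -2  -8 -26 -25 -25 -25 -24 -26 -25]
[ 96  65  80  87  73  44   7  -2  -1  -2  -2  12  23  -2 -24 -26 -26 -26]
[128 132 151 155 150  99  18  -2  -2  -2  34  88  95  88  22 -21 -23 -26]
[137 135 150 155 149 108  19  -2  -2  -2   9  18  19  19   4  -4  -2  -2]
[135 134 151 153 150 109  19  -1  -1  -2  -2  -2  -1  -1  -1  -1   0  -1]
[140 136 150 154 150 107  21  -1  -2  -1  -1  -1  -2  -1  -2  -1  -2   0]
[137 135 151 155 150 109  21   0  -2  -2  -1  -1  -2  -1  -1  -2  -1  -1]
[135 136 150 154 152 129  91  81  52  26   8   0  -1  -1   0   0  -1  -1]
[134 135 151 155 151 140 146 148 102  13   2  -1   0  -1  -1  -1  -1  -1]
[134 134 153 154 149 114  40  23  13  -2  -2  -1  -1  -1   0   0  -1  -1]
[139 135 150 154 148 107  20   0  -2  -2  -2  -2  -1  -1  -1  -1   0  -1]
[135 133 152 154 152 106  20  -1  -2  -1  -1  -1  -2  -2  -1  -2  -1  -1]
[137 136 149 150 147 106  20  -1  -1  -2   0  -2  -2  -2  -2  -2  -2  -2]
[134 137 152 154 148 106  19   0  -2  -1  -1  -1  -2  -1   0
[... 584 characters left out ...]
123]
[129 143 146 138 134 140 142 143 142 143 142 142 131 125]
[129 142 146 138 135 141 143 143 143 143 142 142 134 129]
[ 99 109 103 114 131 141 143 143 143 143 143 143 134 129]
[ 64  67  51  92 129 141 144 144 144 144 144 143 134 128]
[122 136 106  96 128 141 144 144 144 144 144 145 134 127]
[128 142 139 130 132 141 143 143 143 143 143 143 133 126]
[129 143 146 138 134 140 142 141 142 141 142 142 130 124]
[129 143 147 138 134 139 142 141 141 142 142 142 131 124]
[129 142 146 138 133 139 142 141 142 142 142 142 130 123]
[133 142 146 143 122 109 112 111 107 107 107 106 103  94]
[139 143 147 148 112  79  80  78  75  75  75  75  75  71]
[141 142 146 149 110  68  69  68  68  69  68  69  68  69]
```

View pics/w13c.png

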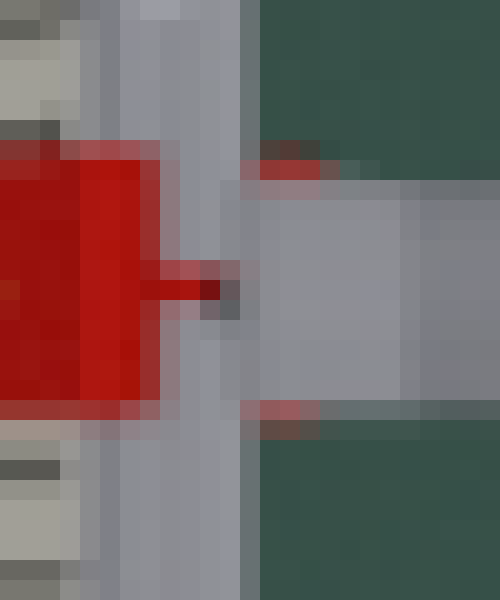

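carry_out([
  [[0.3,0,0,40,0,0,0],[0.3,10,-30,75,0,0,0],[0.45,79,-264,85,14.6,34.8,4.8],[0.45,79,-264,85,14.6,34.8,4.8],[0.45,79,-264,85,14.6,34.8,4.8],[0.45,79,-264,85,14.6,34.8,4.8],[0.45,79,-264,85,14.6,34.8,4.8],[0.45,79,-264,85,14.6,34.8,4.8],[0.45,79,-264,60,14.6,34.8,4.8],[0.45,79,-264,33,14.6,34.8,4.8],[0.45,79,-241,0,14.6,34.8,4.8],[0.45,79,-220,-30,14.6,34.8,4.8],[0.45,79,-201,-57,14.6,34.8,4.8],[0.45,79,-194,-67,14.6,34.8,4.8],[0.45,79,-194,-67,14.6,34.8,4.8]],
])

```text
time_s: 18.65
position: [0.5153, -0.2681, 0.0833]
tool_rot: [[0.021, -0.016, 1.0], [-0.816, 0.577, 0.026], [-0.577, -0.817, -0.001]]
ft_force: [0.4, -0.9, 0.6]
grip_width: 0.0473
```

Run:
```python
from h import *
d=snap('wrist','w14'); s=env.observe(); print(s['time_s'],s['position'],s['ft_force'],s['grip_width'],s['tool_rot'])
```

```text
18.7 [ 0.5159075  -0.26957258  0.08493617] [0.38732037 0.03383309 1.56947685] 0.04688727894870031 [[ 0.02175356 -0.01405113  0.99966462]
 [-0.81780582  0.57491219  0.02587703]
 [-0.57508297 -0.81809446  0.00101529]]
```

View pics/w14.png

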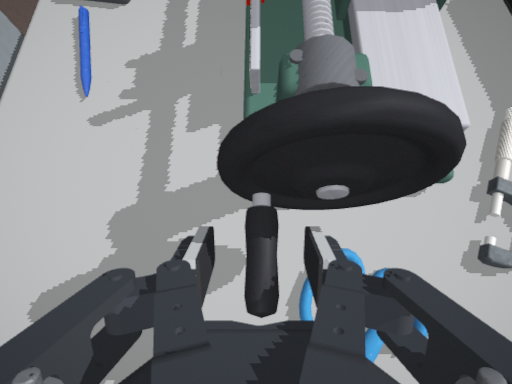

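carry_out([
  [[0.45,1,0,0.5,0,0,0],[0.9,1,0,0.5,0,0,0],[0.9,1,0,0.5,0,0,0],[0.9,1,0,0.5,0,0,0],[0.9,1,0,0.5,0,0,0],[0.9,1,0,0.5,0,0,0],[0.9,1,0,0.5,0,0,0],[0.9,0,0,2,0,0,0],[0.9,-1,0,4,0,0,0],[0.9,-1.5,0,5,0,0,0],[0.9,-1.5,0,5,0,0,0],[0.9,-1.5,0,5,0,0,0]],
])

```text
time_s: 19.7
position: [0.5144, -0.2699, 0.09]
tool_rot: [[0.022, -0.012, 1.0], [-0.819, 0.573, 0.025], [-0.573, -0.819, 0.003]]
ft_force: [0.1, -6.0, 0.4]
grip_width: 0.0137
```

Run:
```python
from h import *
s=env.observe(); print(s['time_s'],s['position'],s['ft_force'],s['grip_width'])
```

```text
19.7 [ 0.51442032 -0.26991605  0.08998739] [ 0.0904742  -5.99232622  0.44487083] 0.013716492160319574
```

carry_out([
  [[0.45,0,0,0,0,0,0],[0.45,0,0,0,0,0,0],[0.45,0,0,0,0,0,0],[0.45,0,0,0,0,0,0],[0.45,0,-20,29,0,0,0],[0.45,0,-42,60,0,0,0],[0.45,0,-60,95,0,0,0],[0.4,-20,-45,130,0,0,0],[0.3,-79,40,150,-5,-12,-1.6],[0.3,-79,100,150,-10,-24,-3.2],[0.3,-79,193,140,-14.6,-34.8,-4.8],[0.3,-79,193,120,-14.6,-34.8,-4.8],[0.3,-79,193,100,-14.6,-34.8,-4.8],[0.3,-79,193,62,-14.6,-34.8,-4.8],[0.3,-79,193,62,-14.6,-34.8,-4.8],[0.3,-79,193,62,-14.6,-34.8,-4.8],[0.3,-79,193,62,-14.6,-34.8,-4.8]],
])

```text
time_s: 21.12
position: [0.4349, -0.0749, 0.1516]
tool_rot: [[0.213, 0.528, 0.822], [-0.939, 0.344, 0.023], [-0.271, -0.777, 0.569]]
ft_force: [0.1, -1.5, 0.5]
grip_width: 0.0597
```

Run:
```python
from h import *
d=snap('wrist','w15'); s=env.observe(); print(s['time_s'],s['position'],s['ft_force'],s['grip_width'])
im=cv2.imread('pics/w15.png')[180:215,245:275]; cv2.imwrite('pics/w15c.png',cv2.resize(im,None,fx=16,fy=16,interpolation=cv2.INTER_NEAREST))
g=cv2.imread('pics/w15.png').astype(int)
print('R-G',*(g[190:208,254:266,2]-g[190:208,254:266,1]),sep='\n')
print('mean',*g[190:208,256:268].mean(2).astype(int),sep='\n')
```

```text
21.1667 [ 0.43573772 -0.07628183  0.15232341] [ 1.14522003 -0.25611392 -0.29613344] 0.060137958858639116
R-G
[  1   1  -1  -2  -2  -1  -2  -2  -2  -5 -14 -26]
[74 64 79 78 63 15 -2 -2 -3 -4 -7 -9]
[117 129 151 152 141  59   6  -2  -2  -3  28  59]
[137 138 154 157 152  75   8  -2  -2  -2   7  14]
[136 136 152 155 150  74   9  -1  -2  -1  -1  -2]
[135 139 152 155 150  75   9  -1  -2  -1  -1  -1]
[136 139 152 151 150  74   8  -1  -2  -2  -1   0]
[137 140 150 151 148  93  67  51  18  -1  -1   0]
[134 138 151 153 146 124 127 114  58  -2  -1  -1]
[136 137 149 151 146  64  27  17   5   0  -1   0]
[135 135 150 152 146  51   6  -1  -2  -1  -1   0]
[137 135 151 154 148  51   6   0  -1   0  -2  -1]
[136 137 152 154 148  51   6  -1  -2  -2  -2  -2]
[137 138 150 152 149  50   6  -1  -2  -1   0  -1]
[129 132 149 149  94  38   6  -1  -1  11  49  79]
[13 16 24 22 14  5  0 -2 -2  1 14 34]
[  1   2  -1  -1  -3  -1  -1   0  -2  -4 -15 -24]
[  1   0  -2  -2  -2  -2  -1  -2  -1  -4 -15 -26]
mean
[133 136 143 142 140 143 146 129  91  68  69  69]
[102 104 111 133 140 142 146 130  89  63  63  66]
[ 68  71  72 107 133 142 146 135 110  98  98  97]
[ 69  69  65  95 129 143 146 134 128 133 133 132]
[ 71  69  66  94 129 143 146 135 135 139 141 141]
[ 69  68  66  94 129 143 146 135 135 140 142 142]
[ 69  71  64  94 129 143 147 135 135 142 142 143]
[ 70  71  67  83 104 109  98 118 135 142 143 143]
[ 69  69  65  65  72  71  51 109 136 142 144 144]
[ 71  70  65 105 128 134 116 122 137 143 144 144]
[ 72  69  65 112 134 143 142 133 135 141 142 142]
[ 69  68  64 113 134 143 146 135 134 139 141 142]
[ 69  69  64 112 135 143 146 135 134 140 141 141]
[ 70  70  64 113 134 144 146 134 134 140 141 142]
[ 66  67  94 116 134 143 146 131 109 107 108 102]
[127 133 137 137 139 143 146 130  94  78  80  73]
[133 139 144 142 140 143 147 129  91  68  69  69]
[133 139 144 142 141 143 147 130  91  68  69  68]
```

View pics/w15c.png

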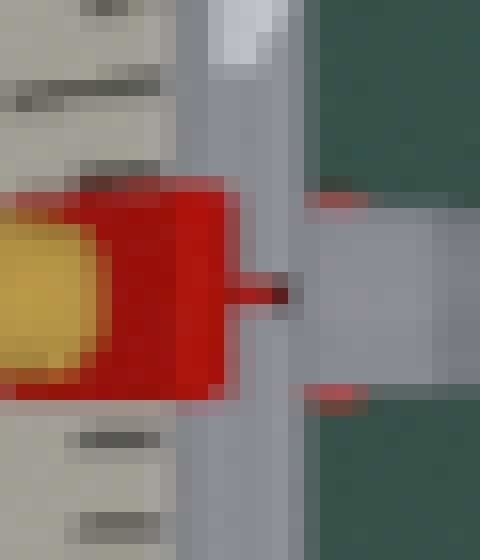

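View pics/w15.png

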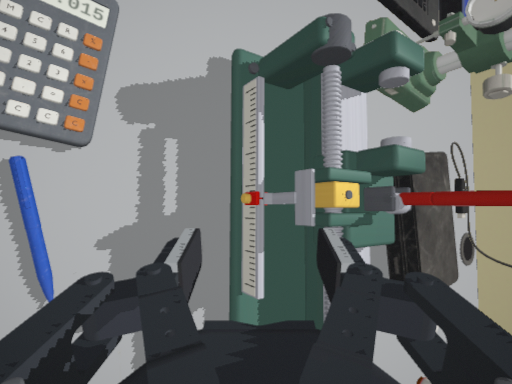

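Run:
```python
from h import *
s=env.observe();print(turn(yaw(lean(20),1.4)),(np.array([.57,-.11,.27])-s['position'])*1e3)
```

```text
[-0.  34.8  0.1] [134.2622839  -33.71817274 117.67658596]
```

carry_out([
  [[0.3,0,-5,40,0,0,0],[0.3,10,-10,80,0,7,0],[0.3,40,-20,105,0,14,0],[0.3,75,-30,118,0,21,0],[0.3,110,-34,118,0,28,0],[0.6,134,-34,118,0,34.8,0],[0.6,134,-34,118,0,34.8,0],[0.6,134,-34,118,0,34.8,0]],
])

```text
time_s: 21.83
position: [0.5722, -0.1108, 0.2697]
tool_rot: [[0.02, -0.012, 1.0], [-0.94, 0.34, 0.023], [-0.34, -0.94, -0.004]]
ft_force: [0.1, 0.4, 0.3]
grip_width: 0.0339
```

Run:
```python
from h import *
d=snap('wrist','w16'); s=env.observe(); print(s['time_s'],s['position'],s['ft_force'],s['grip_width'])
big('w16','w16b',190,110,370,245,4)
```

```text
21.8833 [ 0.57078362 -0.1105851   0.26963208] [-0.66409815  0.2508634   0.32650087] 0.034409284530302134
```

View pics/w16.png

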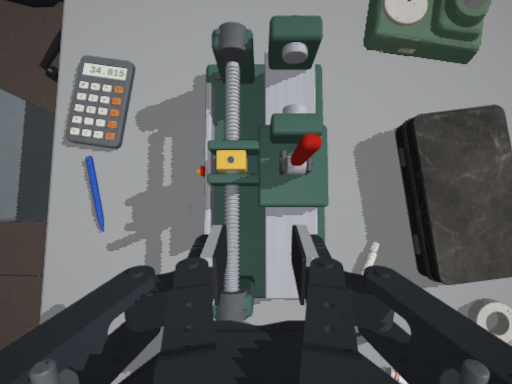

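View pics/w16b.png

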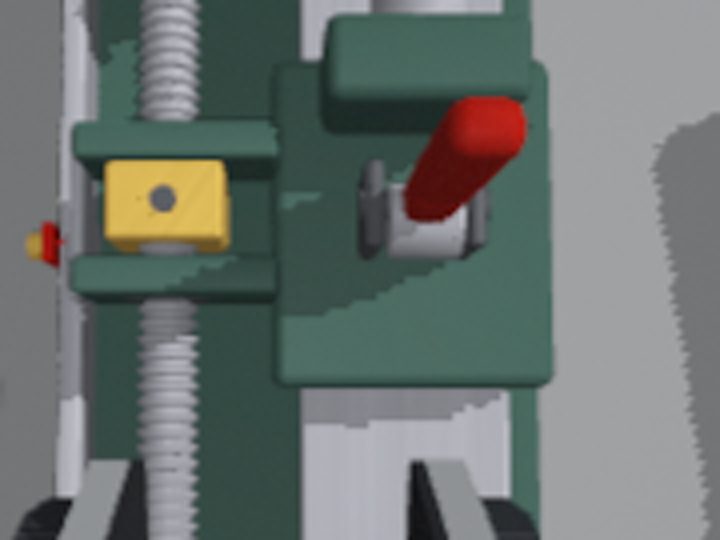

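Run:
```python
from m import *
d=load('w16'); c=lambda u,v:(190+u/4-.375,110+v/4-.375)
for n,uv,z in [('saddle rear',c(412,383),.095),('tip',c(490,122),.211),('tip lo',c(490,150),.211),('tip hi',c(490,98),.211),('jaw rear top',c(430,97),.14),('jaw rear top',c(430,97),.15)]: print(n,onz(d,*uv,z).round(4))
print('front gap',(onz(d,*c(165,158),.117)-onz(d,*c(165,161),.117))@e,'rear',(onz(d,*c(220,240),.117)-onz(d,*c(220,256),.117))@e)
# jaw height by triang with w1-like? use scene
```

```text
saddle rear [ 0.6074 -0.0812  0.095 ]
tip [ 0.6072 -0.0391  0.211 ]
tip lo [ 0.6072 -0.0439  0.211 ]
tip hi [ 0.6071 -0.0349  0.211 ]
jaw rear top [ 0.6057 -0.0159  0.14  ]
jaw rear top [ 0.6045 -0.0186  0.15  ]
front gap 0.0007615723522293511 rear 0.004015115857423107
```

carry_out([
  [[1,0,0,10,-4,0,0],[1,20,30,10,-11,0,0],[1,36,65,10,-17,0,0],[1,36,95,5,-20,0,0],[1,36,106,-15,-20,0,0],[1,36,106,-40,-20,0,0],[1,36,106,-58,-20,0,0],[1,36,106,-58,-20,0,0],[1,36,106,-58,-20,0,0]],
], squeeze=40)

```text
time_s: 22.63
position: [0.6045, -0.0047, 0.2128]
tool_rot: [[0.02, -0.008, 1.0], [-1.0, -0.0, 0.02], [-0.0, -1.0, -0.008]]
ft_force: [0.6, 0.6, 0.6]
grip_width: -0.0
```

Run:
```python
from h import *
d=snap('wrist','w17'); snap('scene','s17'); s=env.observe(); print(s['time_s'],s['position'],s['ft_force'],s['grip_width'],s['tool_rot'])
big('s17','s17b',165,75,315,225,4)
pv=np.array([-36.2,119.]);rho=70;tc=s['position']*1e3
for f in [92,86,80,73,66,59,52,45,38,31,24,17,10,5,2]:
    a=np.radians(f); K=pv+rho*np.array([-np.cos(a),np.sin(a)])+5.5*np.array([np.sin(a),np.cos(a)])
    T=K+[11,22]; print(f,(T-tc[1:]).round(1))
```

```text
22.7333 [ 0.60539488 -0.00474797  0.21397248] [-0.08623284  0.8819437   0.35781803] 0.0001753458036607601 [[ 1.96011225e-02 -5.11113599e-03  9.99794815e-01]
 [-9.99807683e-01 -7.27666890e-04  1.95976548e-02]
 [ 6.27351305e-04 -9.99986673e-01 -5.12441612e-03]]
92 [-12.5  -3.2]
86 [-19.8  -2.8]
80 [-27.2  -3.1]
73 [-35.7  -4.4]
66 [-43.9  -6.8]
59 [-51.8 -10.1]
52 [-59.2 -14.4]
45 [-66.1 -19.6]
38 [-72.2 -25.5]
31 [-77.6 -32.2]
24 [-82.2 -39.5]
17 [-85.8 -47.2]
10 [-88.4 -55.4]
5 [-89.7 -61.4]
2 [-90.2 -65. ]
```

View pics/s17b.png

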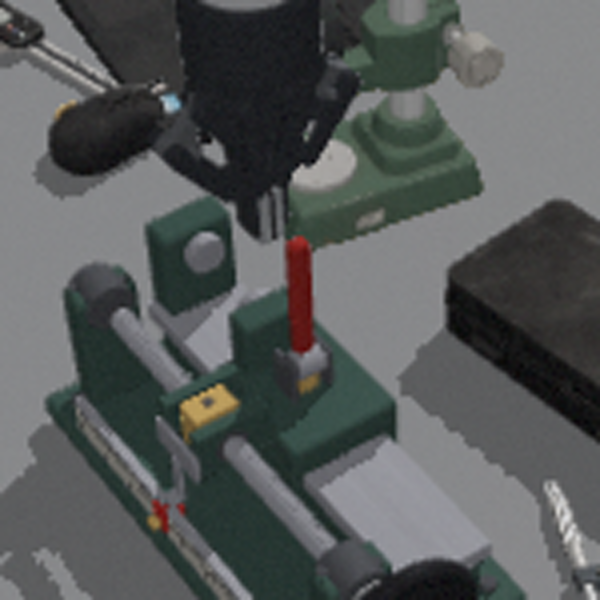

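View pics/w17.png

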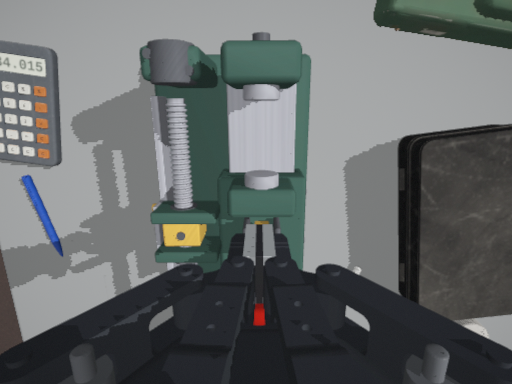

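carry_out([
  [[1,1,-6,-2,0,0,0],[1,2,-12.5,-3,0,0,0],[1,2,-20,-3,0,0,0],[1,2,-27,-3,0,0,0],[1,2,-35.5,-4.5,0,0,0],[1,2,-44,-7,0,0,0],[1,2,-52,-10,0,0,0],[1,2,-59,-14.5,0,0,0],[1,3,-66,-19.5,0,0,0],[1,3,-72,-25.5,0,0,0],[1,3,-77.5,-32,0,0,0],[1,3,-82,-39.5,0,0,0],[1,3,-86,-47,0,0,0],[1,3,-88.5,-55.5,0,0,0],[1,3,-89.5,-61.5,0,0,0],[1,3,-90,-65,0,0,0],[1,3,-90,-66,0,0,0]],
])

```text
time_s: 24.15
position: [0.608, -0.0938, 0.1462]
tool_rot: [[0.021, -0.009, 1.0], [-1.0, -0.001, 0.021], [0.0, -1.0, -0.009]]
ft_force: [-4.4, 0.6, 10.9]
grip_width: -0.0
```

Run:
```python
from h import *
snap('scene','s18'); s=env.observe(); print(s['time_s'],s['position'],s['ft_force'],s['grip_width'])
big('s18','s18b',165,75,315,225,4)
```

```text
24.2 [ 0.60799345 -0.09377236  0.14632167] [-3.21066209 -0.36458011  6.62799918] 8.477251169573827e-05
```

View pics/s18b.png

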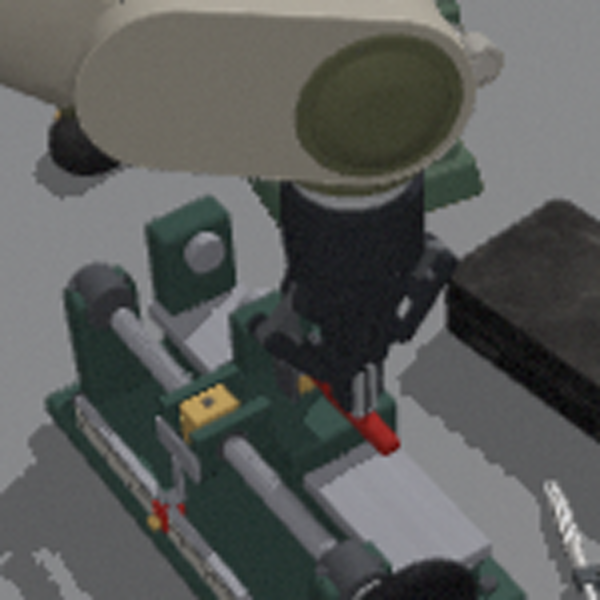

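carry_out([
  [[1,0,0,-1.5,0,0,0],[1,0,0,-1.5,0,0,0],[1,0,0,0,0,0,0],[1,0,0,25,0,0,0],[0.8,0,0,65,0,0,0],[0.3,-20,0,100,7,0,0],[0.3,-38,-16,124,14,0,0],[0.3,-38,-16,124,20,0,0],[0.3,-38,-16,124,20,0,0],[0.3,-38,-16,124,20,0,0]],
])

```text
time_s: 25.03
position: [0.5699, -0.1105, 0.2688]
tool_rot: [[0.019, -0.01, 1.0], [-0.94, 0.341, 0.021], [-0.341, -0.94, -0.003]]
ft_force: [0.1, -0.1, 0.2]
grip_width: 0.0601
```

Run:
```python
from h import *
d=snap('wrist','w19'); s=env.observe(); print(s['time_s'],s['position'],s['ft_force'],s['grip_width'])
big('w19','w19b',190,110,370,245,4)
print(turn(yaw(Ro.from_euler('y',-35,degrees=True).as_matrix()@lean(20),1.4)),(np.array([.4357,-.076,.152])-s['position'])*1e3)
```

```text
25.0833 [ 0.57005085 -0.10962504  0.26882201] [-0.33983261 -0.30369874 -0.17339195] 0.05982377542042664
[  0.9 -35.2   0.1] [-134.35085479   33.62503534 -116.82201043]
```

View pics/w19b.png

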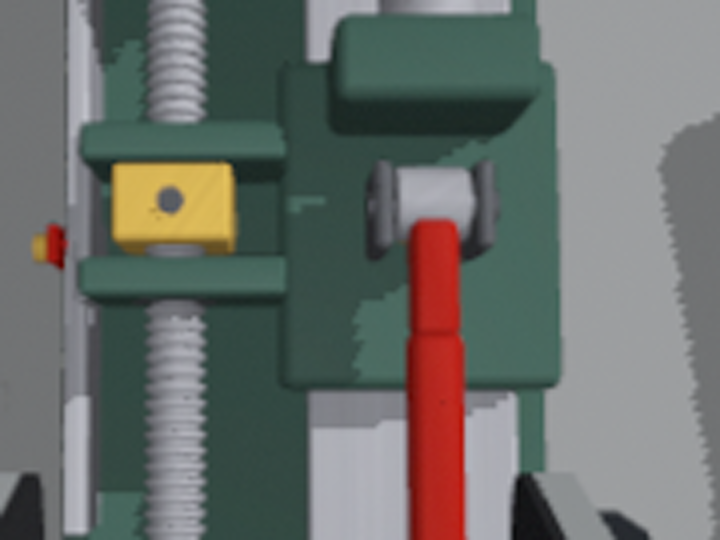

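carry_out([
  [[0.3,-30,5,0,0,-7,0],[0.3,-65,12,0,0,-14,0],[0.3,-100,20,0,0,-21,0],[0.3,-134,33,-30,0.5,-28,0],[0.3,-134,33,-70,1,-35,0],[0.3,-134,33,-100,1,-35,0],[0.3,-134,33,-117,1,-35,0],[0.3,-134,33,-117,1,-35,0],[0.3,-134,33,-117,1,-35,0]],
])

```text
time_s: 25.83
position: [0.4361, -0.0759, 0.1525]
tool_rot: [[0.219, 0.527, 0.821], [-0.933, 0.36, 0.018], [-0.286, -0.77, 0.57]]
ft_force: [-0.1, -0.4, -0.4]
grip_width: 0.0598
```

Run:
```python
from m import *
d=snap('wrist','w20'); s=env.observe(); print(s['time_s'],s['position'],s['ft_force'],s['grip_width'])
big('w20','w20b',232,165,332,255,8)
g=cv2.imread('pics/w20.png').astype(int)
print('R-G',*(g[190:208,254:266,2]-g[190:208,254:266,1]),sep='\n')
print('mean',*g[190:208,256:268].mean(2).astype(int),sep='\n')
```

```text
25.8833 [ 0.43681729 -0.07648416  0.15359131] [-4.64523661e-04  2.84439825e-01  5.07192534e-01] 0.060262069585808396
R-G
[ -2  -1  -2  -2  -1  -1   0  -6 -20 -26 -25 -25]
[ -1  -2  -2  -2  -2  -1  -1  -6 -19 -25 -26 -26]
[ 56  53  39   8  -1  -1  -1  -6 -20 -26 -24 -25]
[135 135 121  41   2  -1  -1   6  48  80  63   7]
[150 152 152  52   3  -1   0   1  10  18  13   1]
[151 152 151  51   3  -2  -1  -1  -1  -1  -1  -1]
[148 154 152  52   4  -2  -1   0  -1  -2  -2  -2]
[149 149 152  51   3  -2  -2  -2  -1  -2  -2  -2]
[150 150 151  89  51  30   6  -1  -1  -2  -2  -1]
[152 152 150 128 115  96  36  -2  -1  -2  -2  -1]
[149 152 152  89  56  44  22  -2  -1  -1   0   0]
[147 150 149  58  12   7   2  -1  -1  -1   0   0]
[148 152 148  50   5  -2  -1  -1  -1  -1  -1  -1]
[152 151 147  50   4  -1  -1   0  -1  -1   0  -1]
[149 153 149  51   5  -2  -1  -1   0   0   0   0]
[144 145 149  36   1  -2  -1  11  41  66  66  27]
[27 20 21  6 -1 -1 -2  9 27 44 39  4]
[ -1  -1  -2  -2  -1  -2  -2  -3 -12 -18 -21 -24]
mean
[144 141 141 143 145 116  77  67  68  68  67  68]
[144 141 141 143 145 117  77  68  68  68  69  68]
[115 133 141 143 146 117  77  68  68  68  68  68]
[ 82 119 136 143 146 117  87  89  88  87  83  83]
[ 68 112 134 144 143 128 124 131 130 130 128 129]
[ 67 113 135 143 142 131 132 139 140 140 140 139]
[ 64 112 134 143 143 132 135 140 141 142 141 141]
[ 63 113 134 143 143 133 135 141 142 142 142 141]
[ 64  92 114 117 119 126 135 141 142 142 142 142]
[ 65  71  81  81  78 115 136 142 143 143 143 143]
[ 64  92 112 120  95 116 136 142 143 144 143 144]
[ 65 109 131 140 135 129 135 140 142 142 143 142]
[ 65 113 134 143 143 133 134 140 141 141 141 141]
[ 67 113 134 143 143 132 133 139 140 140 140 140]
[ 65 111 134 143 143 133 134 139 141 141 141 141]
[ 62 126 139 143 145 127 106 109 108 106 106 107]
[136 139 141 143 146 121  83  72  69  72  74  74]
[144 142 141 143 146 121  80  67  65  67  68  68]
```

View pics/w20b.png

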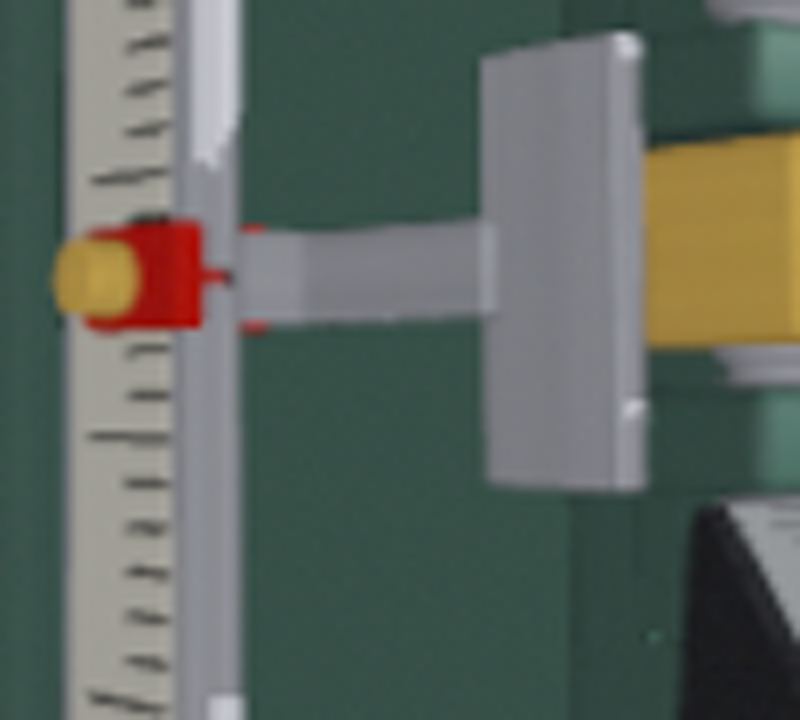

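Run:
```python
from m import *
g=cv2.imread('pics/w19.png').astype(int)
for col in (222,230,238): print(col,[tuple(g[r,col]) for r in range(145,154)],'rear',[tuple(g[r,col]) for r in range(168,176)])
d=load('w19');print((onz(d,230,160,.117)-onz(d,230,161,.117))@e)
```

```text
222 [(np.int64(93), np.int64(102), np.int64(71)), (np.int64(94), np.int64(103), np.int64(73)), (np.int64(95), np.int64(106), np.int64(73)), (np.int64(85), np.int64(93), np.int64(65)), (np.int64(66), np.int64(73), np.int64(49)), (np.int64(50), np.int64(77), np.int64(83)), (np.int64(73), np.int64(159), np.int64(192)), (np.int64(85), np.int64(180), np.int64(214)), (np.int64(85), np.int64(181), np.int64(216))] rear [(np.int64(79), np.int64(171), np.int64(206)), (np.int64(67), np.int64(146), np.int64(178)), (np.int64(44), np.int64(100), np.int64(125)), (np.int64(36), np.int64(83), np.int64(103)), (np.int64(36), np.int64(81), np.int64(102)), (np.int64(56), np.int64(76), np.int64(75)), (np.int64(80), np.int64(90), np.int64(63)), (np.int64(88), np.int64(98), np.int64(67))]
230 [(np.int64(93), np.int64(103), np.int64(73)), (np.int64(94), np.int64(103), np.int64(74)), (np.int64(96), np.int64(106), np.int64(75)), (np.int64(85), np.int64(94), np.int64(65)), (np.int64(62), np.int64(70), np.int64(48)), (np.int64(49), np.int64(80), np.int64(86)), (np.int64(77), np.int64(163), np.int64(197)), (np.in
[... 561 characters left out ...]
64(95), np.int64(105), np.int64(75)), (np.int64(84), np.int64(93), np.int64(66)), (np.int64(63), np.int64(70), np.int64(47)), (np.int64(48), np.int64(80), np.int64(87)), (np.int64(76), np.int64(162), np.int64(195)), (np.int64(85), np.int64(180), np.int64(215)), (np.int64(87), np.int64(183), np.int64(217))] rear [(np.int64(82), np.int64(173), np.int64(206)), (np.int64(65), np.int64(144), np.int64(176)), (np.int64(44), np.int64(97), np.int64(122)), (np.int64(94), np.int64(100), np.int64(106)), (np.int64(105), np.int64(102), np.int64(101)), (np.int64(107), np.int64(102), np.int64(101)), (np.int64(91), np.int64(96), np.int64(76)), (np.int64(90), np.int64(99), np.int64(68))]
0.0010071153918702754
```

Run:
```python
from h import *
print(env.close_job(), env.observe()['time_s'])
```

```text
the job is handed in; nothing more can be done
the job is handed in; nothing more can be done
```

The job is done and handed in at about 26 s. The sliding jaw stands on the red cursor, with the backlash taken up forward and the lever locked.

**What I did:**
1. Lifted the red lever to upright to free the slide.
2. Cranked back about 1.73 turns, which put the pointer 12.3 mm past the cursor on the handwheel side, with the nut against the rear lug.
3. Fed forward 285°, looked, then gave it a last 8°.
4. Pushed the lever down flat with closed fingers and backed off.

**Last checks, from close-up images after locking:**
- **Pointer:** it reads about 0.2 mm short of the cursor, on the handwheel side. Before locking it read about 0.13 mm, so the difference is within what the images can resolve.
- **Nut:** it sits against the forward lug. Before locking the gap at the rear measured 4.0 mm. At the front the contact shows only to about one pixel (1 mm).
- **Lever:** it looks flat, and the fingertips met it at its flat height.
- **Other things on the desk:** I did not touch them, but I made no separate check of their positions.

Nothing failed. My first estimate from the overhead view put the pointer several millimetres further forward than the later close-ups showed, and I used the close-ups.

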